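# Close up the coil box

### The arm

A 7-joint arm with a two-finger parallel gripper is mounted at the origin on the work surface. World frame = base frame: x ahead of the robot, y to its left, z up, the work surface at z = 0. Lengths are in m, angles in rad, forces in N, time in s.
With the tool pointing down it reaches from about 0.425 to 0.825 m from the base axis. Payload 3.6 kg.
Tool frame: the origin (TCP) lies between the finger pads; the fingertips stand 8 mm ahead of it and the grasp point (between the pads) lies 11 mm behind it; z points along the fingers, y is the direction in which the jaws open and shut (so a half turn about z gives the same grasp; the last joint's range is limited). The gripper opens to 93 mm and grips with 3 to 60 N. Pads are 15 mm wide; open, the fingers measure 128 mm over their backs; the gripper's body (75 mm by 188 mm) begins 65 mm behind the grasp point.
Start: joints at [1.141, 0.615, -0.013, 1.423, 0.008, 1.103, -0.04], TCP at [0.255, -0.598, 0.227] pointing down, gripper open.
Joint ranges: [-3.12, 3.12], [-0.3, 2.06], [-1.34, 1.32], [0.26, 2.42], [-1.36, 4.5], [0.01, 1.98], [-2.84, 2.84]. Speed limits (rad/s): [2.79, 2.79, 3.14, 3.14, 3.14, 3.14, 3.14].

### API

Orientations are given as a 3x3 rotation matrix whose columns are the frame's x, y, z axes.
In Python, from plant import bot, cams, finish_job gives the robot as it stands.
- The arm moves only by the shell command python3 -m inch 'ROWS' [FORCE]. ROWS is JSON, a list of rows, each an object of numbers: "rx", "ry", "rz": the turn, a rotation vector about the tool's x, y, z in degrees; "x", "y", "z": the shift along the tool's x, y, z in cm; "jaw": the finger opening in cm, from 0 to 9.3. A call has 1 to 12 rows; each row is the pose to reach, as a shift and turn from the pose commanded when the call began, along the tool's axes at that moment; what a row does not reach only later rows make up. A row lasts 1/10 s, in which the tool goes at most 50 mm and 8.59 degrees, less where a joint would pass 70% of its speed; a pose out of reach is approached as far as the arm can. A call with a gripper value outside its range is refused whole. The fingers move at their own pace and stop on an object; FORCE is the grip in N (left out, the last holds). Time passes only in rows, so rows that repeat a pose let the fingers close. It gives the time, the measured TCP pose, the force and the opening at its end, in the units of the state.
- bot.state(): the state, without advancing time (a new reading comes with each control period).
- cams.capture(name): name is "scene" or "side" or "wrist"; returns a dict with "img" (384x512x3 uint8, red, green, blue), "z_map" (384x512 float32, m along the optical axis (not along the pixel's ray), 0 where there is no reading), "camera_matrix" (3x3 intrinsics, pixels), "world_from_camera" (4x4, takes a point from camera to world coordinates). Camera axes: x right, y down, z forward; pixel columns grow to the right and rows downward; lengths in m; the calibration is good to about 2 mm. A picture is of the moment at which its call begins.
- finish_job(): hands the job in, once; it reports no verdict.
The state is a dict: "time": time; "joint_positions": joint angles; "dq": joint speeds; "joint_efforts": joint torques, N m; "ee_pos": TCP position; "orientation": TCP orientation; "force": force on the tool from outside, world axes, zero at the start; "moment": the same for the moment, N m; "width": finger opening in m.
Only numpy, scipy, OpenCV 4.12 (cv2) and the standard library are available. Lean on these libraries where they do the work, as an engineer would, in place of code of your own. Each camera call takes 0.05 s, during which the arm holds its last target.

### The job

Lay the round-headed hand coil flat in the grey box without dropping it in, then fit the box's lid, which stands in the rack, handle up and fully home inside the rim, and finally swing the clamp arm right down onto the lid. Leave the other things where they are.

Things in the scene. Friction and masses are not known exactly. Their poses are not given: they have to be found in the camera images.
- coil_center (a point): The coil to load: small white hand coil lying flat, with a ROUND head. 116 mm long in all: a straight handle 60 long, 24 wide, 26 high, then a disc 64 across and 20 high. This point is in the middle of its length, 13 above its underside; x points from handle to head, z up. The head's centre is 26 towards +x; the handle spans x = -58 to about 0. 180 g (varies up to 40 %), about balanced at x = -10.
- coil_grip (a point): A point on that coil's handle, 24 mm from coil_center towards the handle's end, half-way up; good to grip across the 24 mm width (the coil's y). Same axes.
- lid_center (a point): Centre of the box's lid, half-way through its thickness: a grey flat plate 150 (its x) x 130 (its y) x 10 (its z) mm with a black rib handle on its z side. At the start it stands on edge in the rack slot: its x axis points straight down (150 high, lower edge 12 above the table), its z axis (handle side) points away from the robot, towards the spare plate. 280 g (varies up to 30 %).
- lid_handle (a point): Centre of the lid's rib handle: 46 long (lid x), 14 wide (lid y), standing 28 out of the lid's upper face; this point is 19 above lid_center along lid z.
- rack_slot (a point): Fixed rack: floor of the lid's slot, at its middle; the slot runs along this point's y and is 13 wide and 30 deep. x points to the second slot (plain plate, 70 mm on). Base 150 x 150 mm, its centre 30 towards +x, base top at this height.
- box_floor (a point): Fixed grey open box: centre of the inner floor, 6 above the table. x points to the clamp side, z up. Cavity 130 (x) x 110 (y), 44 deep; round its mouth a level ledge 14 wide at 44 above this point, surrounded by a rim 6 thick whose top is 52 above this point; the recess inside the rim is 158 (x) x 138 (y), so the lid lies on the ledge with 4 mm play all round, handle along x (either way round), its centre then 49 above this point. Outside of the box 170 x 150 mm.
- clamp_hinge (a point): Hinge axis (along its y) of the clamp arm, between two lugs (17 mm either side, 11 above the axis) on the box's +x side: 116 along x and 65 above box_floor. Axes as box_floor.
- clamp_tip (a point): Outer face of the steel clamp arm above its rubber foot, 58 mm from the hinge along the arm and 5 outside its centre line. The arm is 20 wide, 10 thick, and ends 70 from the hinge. When the clamp is down this point is 70 above box_floor, 58 along its x, and the foot bears on the lid.
- clamp (a joint): Clamp arm angle, rad: 0 = down, level over the lid (points to box -x); 1.57 = upright; up to 1.9 leaning back. Starts raised, 1.3 to 1.85. A stiff hinge: it stays where it is left; pushing it takes about 2 to 3 N at the tip.
- plate: plain aluminium plate without handle, 120 wide, 85 high, 8 thick, standing in the rack's other slot. Bystander; origin at the middle of its lower edge.
- square_coil: a second white hand coil, same handle but SQUARE head (60 x 64 mm). Bystander. Origin at the underside, in the middle of its length; x points from handle to head.
- gel_jar: small clear jar, 48 across, 55 high, upright. Bystander.
- tape_roll: white roll, 60 across, 20 high, lying flat. Bystander.
- screwdriver: black screwdriver, 150 long, lying. Bystander.
- spray: white bottle, 52 across, 130 high, upright. Bystander.
- cup: steel cup, 70 across, 70 high. Bystander.
- pad_box: cardboard box 70 x 100 x 35. Bystander.
Things that resemble listed ones, but are neither listed nor needed, are in the scene too. What is shaped like the part that bears lid_center but purple or yellow is not meant.

How it is judged:
On the way, in this order (a step that is already met when the one before it is completed fails the run):
1. the round-headed coil lies flat in the box, let go (x of coil_center in the frame of box_floor between -0.02 and 0.02 m and y of coil_center in the frame of box_floor between -0.045 and 0.045 m and z of coil_center in the frame of box_floor between 0.006 and 0.02 m and angle between coil_center's own z axis and vertical below 0.15 rad and contact force between the fingers and coil below 0.1 N), for 0.2 s.
2. the lid lies fully home inside the rim, handle up, let go, on the loaded box (x of coil_center in the frame of box_floor between -0.02 and 0.02 m and y of coil_center in the frame of box_floor between -0.045 and 0.045 m and z of coil_center in the frame of box_floor between 0.006 and 0.02 m and angle between coil_center's own z axis and vertical below 0.15 rad and z of lid_center in the frame of box_floor between 0.046 and 0.0515 m and x of lid_center in the frame of box_floor between -0.008 and 0.008 m and y of lid_center in the frame of box_floor between -0.008 and 0.008 m and angle between the x axis of lid_center and the x axis of box_floor, either way round below 0.1 rad and angle between lid_center's own z axis and vertical below 0.04 rad and contact force between the fingers and lid below 0.1 N), for 0.2 s.
3. the clamp arm is down on the lid (value of joint clamp below 0.06 rad), for 0.2 s.
At the end, for the whole second after the job is handed in: The round-headed coil lies flat on the box floor, along the box (middle within 20 mm along, 45 mm across); the lid, handle up, lies level on the ledge inside the rim (3 mm in height, 8 mm sideways); the clamp is down, below 0.06 rad; bystanders within 30 mm of their places (x of coil_center in the frame of box_floor between -0.02 and 0.02 m and y of coil_center in the frame of box_floor between -0.045 and 0.045 m and z of coil_center in the frame of box_floor between 0.006 and 0.02 m and angle between coil_center's own z axis and vertical below 0.15 rad and z of lid_center in the frame of box_floor between 0.046 and 0.0515 m and x of lid_center in the frame of box_floor between -0.008 and 0.008 m and y of lid_center in the frame of box_floor between -0.008 and 0.008 m and angle between the x axis of lid_center and the x axis of box_floor, either way round below 0.1 rad and angle between lid_center's own z axis and vertical below 0.04 rad and value of joint clamp below 0.06 rad and z of lid_handle in the frame of box_floor above 0.06 m and linear speed of each of lid, coil below 0.02 m/s); the robot touches nothing.
It fails at once if a bystander is moved more than 30 mm (distance of any of plate, square_coil, gel_jar, tape_roll, screwdriver, spray, cup, pad_box from where it was at the start of the episode above 0.03 m).
It fails at once if the coil is dropped: it falls freely faster than 0.8 m/s (more than about 3 cm) (linear speed of coil above 0.8 m/s and contact force between the fingers and coil below 0.05 N).
It also fails if it takes over 72 s, if anything falls off the work surface, if the arm or the gripper's body presses on something with over 40 N, if the wrist force passes 120 N, or if a joint passes its speed limit or range.

## Working session

There is one attempt and no reset: what is moved stays moved. The work goes in short steps, Python scripts to look and compute and a shell command to move; the robot and the scene stay as the last step left them, time stands still between calls to the robot, and variables do not carry over. Pictures are saved under pics/ and viewed, and the job is handed in when it is done.

```bash
ls; mkdir -p pics; python3 - <<'E'
from plant import bot,cams
import cv2,numpy as np
s=bot.state();print({k:np.round(v,3).tolist() for k,v in s.items()})
for n in ["scene","side","wrist"]:
    c=cams.capture(n);cv2.imwrite(f"pics/{n}0.png",c["img"][...,::-1]);np.savez(f"pics/{n}0.npz",**c)
    print(n,np.round(c["camera_matrix"],1).tolist(),np.round(c["world_from_camera"],3).tolist())
E
```

```text
pics
{'time': 0.0, 'joint_positions': [1.142, 0.616, -0.013, 1.425, 0.008, 1.103, -0.04], 'dq': [0.0, -0.001, -0.001, -0.001, 0.001, -0.001, 0.0], 'joint_efforts': [-0.0, -45.893, 0.209, -16.574, -0.061, 0.02, 0.0], 'ee_pos': [0.254, -0.597, 0.226], 'orientation': [[0.92, 0.392, -0.001], [0.392, -0.92, 0.002], [-0.0, -0.003, -1.0]], 'force': [0.589, 0.57, 0.822], 'moment': [-0.032, -0.005, 0.032], 'width': 0.093}
scene [[362.7, 0.0, 258.4], [0.0, 362.7, 184.9], [0.0, 0.0, 1.0]] [[0.644, 0.587, -0.49, 1.101], [0.765, -0.478, 0.432, -0.545], [0.019, -0.653, -0.757, 0.952], [0.0, 0.0, 0.0, 1.0]]
side [[354.6, 0.0, 251.1], [0.0, 354.6, 185.8], [0.0, 0.0, 1.0]] [[-0.981, -0.132, 0.139, 0.407], [-0.191, 0.726, -0.661, 0.572], [-0.014, -0.675, -0.738, 0.771], [0.0, 0.0, 0.0, 1.0]]
wrist [[296.7, 0.0, 259.2], [0.0, 296.7, 192.6], [0.0, 0.0, 1.0]] [[0.391, -0.891, -0.231, 0.319], [-0.92, -0.379, -0.096, -0.572], [-0.002, 0.25, -0.968, 0.385], [0.0, 0.0, 0.0, 1.0]]
```

View pics/scene0.png

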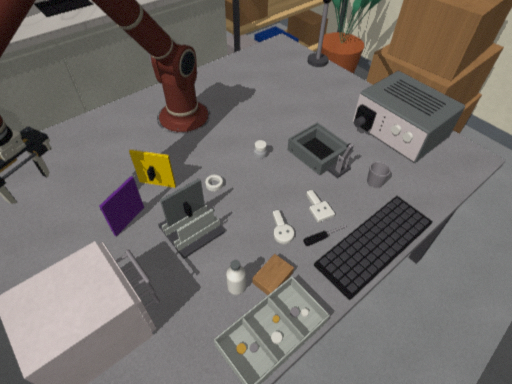

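View pics/side0.png

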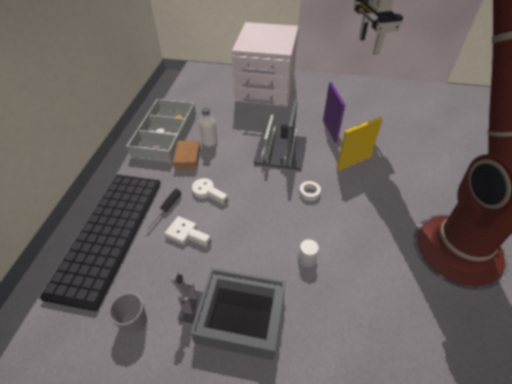

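View pics/wrist0.png

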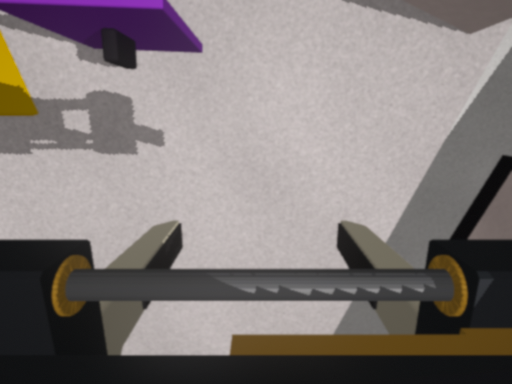

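The scene view shows the round coil at (283,230), the square coil at (320,205), the box at (320,150) and the grey plate with a black rib in the rack at (185,205). The purple (122,205) and yellow (153,168) plates are decoys. In the side view the round coil is at (208,190), the square one at (186,232), the box at (240,312) and the rack lid at (290,135).

The lid could be confused with the purple plate at (122,205), the yellow plate at (153,168) and the plain aluminium plate in the rack. I choose the grey ribbed plate at (185,205). For the coil I choose round (283,230) over square (320,205). I'll check both choices in crops.

```bash
cat > h.py <<'E'
import numpy as np,cv2
def load(n): return dict(np.load(f"pics/{n}.npz"))
def ray(c,u,v):
    K=c["camera_matrix"];T=c["world_from_camera"]
    d=T[:3,:3]@np.array([(u-K[0,2])/K[0,0],(v-K[1,2])/K[1,1],1.]);return T[:3,3],d
def onz(c,u,v,z):
    o,d=ray(c,u,v);return o+d*(z-o[2])/d[2]
def cloud(c):
    K=c["camera_matrix"];T=c["world_from_camera"];Z=c["z_map"]
    v,u=np.mgrid[:Z.shape[0],:Z.shape[1]]
    P=np.stack([(u-K[0,2])/K[0,0]*Z,(v-K[1,2])/K[1,1]*Z,Z],-1)
    W=P@T[:3,:3].T+T[:3,3];W[Z==0]=np.nan;return W
def proj(c,p):
    T=c["world_from_camera"];q=T[:3,:3].T@(np.asarray(p)-T[:3,3]);q=c["camera_matrix"]@q;return q[:2]/q[2]
def two(c1,a,c2,b):
    o1,d1=ray(c1,*a);o2,d2=ray(c2,*b);A=np.stack([d1,-d2],1);t=np.linalg.lstsq(A,o2-o1,rcond=None)[0]
    p,q=o1+d1*t[0],o2+d2*t[1];return (p+q)/2,np.linalg.norm(p-q)
def crop(c,u0,v0,u1,v1,k,f):
    im=cv2.resize(c["img"][v0:v1,u0:u1][...,::-1],None,fx=k,fy=k,interpolation=cv2.INTER_CUBIC);cv2.imwrite(f,im)
E
python3 - <<'E'
from h import *
s=load("scene0");d=load("side0")
a=[cv2.resize(x,(390,290),interpolation=cv2.INTER_CUBIC) for x in (s["img"][185:255,255:349],s["img"][170:255,145:259],d["img"][165:255,150:271],d["img"][85:175,230:351])]
im=np.vstack([np.hstack(a[:2]),np.hstack(a[2:])]);cv2.imwrite("pics/c1.png",im[...,::-1])
crop(s,270,115,370,190,8,"pics/c2.png");crop(d,160,260,300,365,5.5,"pics/c3.png")
E
```

```text
(no output)
```

View pics/c1.png

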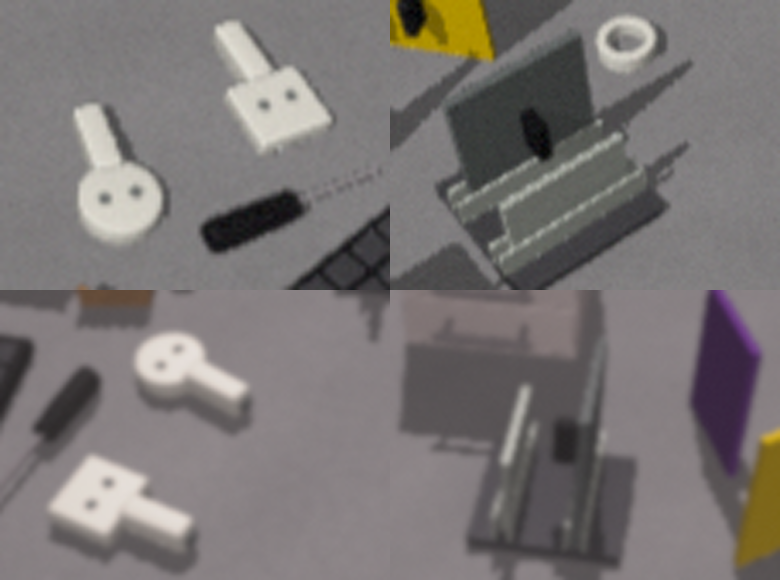

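View pics/c2.png

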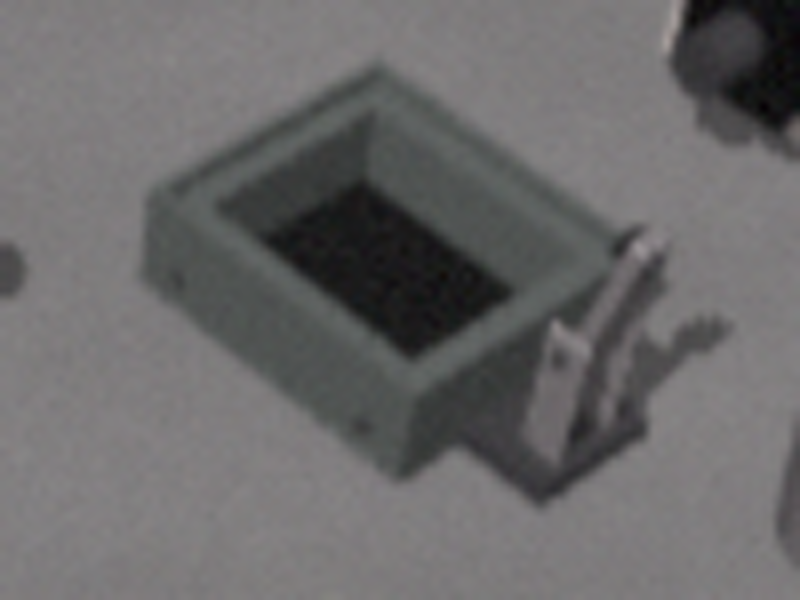

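View pics/c3.png

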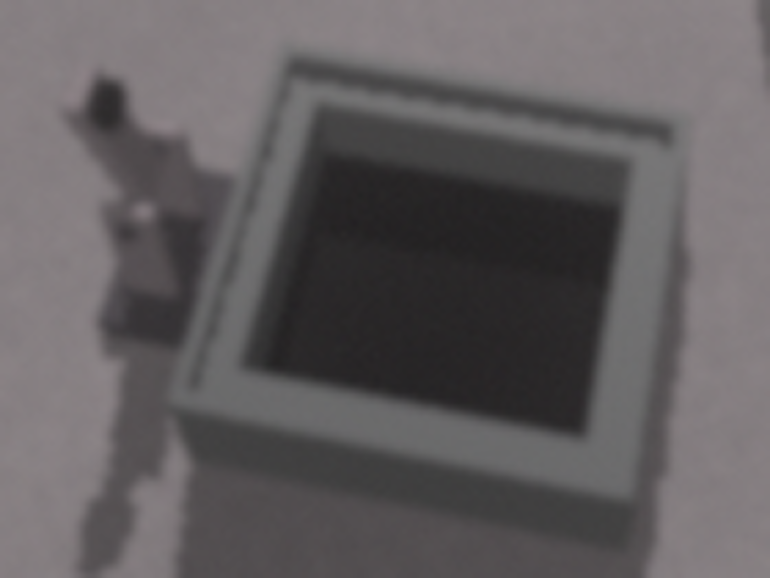

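The crops confirm the round head (scene (283,233), handle end toward (275,213)) and the grey ribbed lid in the rack's robot-side slot (rib at scene (187,208)). The clamp stands on the box's far right side. Next I'll measure all three.

```bash
python3 - <<'E'
from h import *
for n,cu,cv,bx in [("scene0",(283,230),0,0),("side0",(208,190),0,0)]:
    c=load(n);W=cloud(c);g=c["img"].astype(int)
    m=((g.min(2)>165)).astype(np.uint8)
    k,l,st,ce=cv2.connectedComponentsWithStats(m)
    i=np.argmin(np.hypot(*(ce-np.array(cu)).T)+1e3*(np.arange(k)==0)); M=l==i
    P=W[M];print(n,"coil px",st[i],"z range",np.nanpercentile(P[:,2],[2,50,98]))
    T=P[(P[:,2]>0.014)]; 
    # minarea rect of top pts
    r=cv2.minAreaRect((T[:,:2]*1000).astype(np.float32));print(" rect",r)
# table z check, box
    B=W.reshape(-1,3);reg=(B[:,2]>.05)&(B[:,2]<.064)
    from numpy import nan
    q=onz(c,320,150,.05) if n=="scene0" else onz(c,240,312,.05)
    print(" box guess",q)
    S=B[reg&(np.hypot(B[:,0]-q[0],B[:,1]-q[1])<.14)]
    r=cv2.minAreaRect((S[:,:2]*1000).astype(np.float32));print(" rimband rect",r,len(S))
    S=B[(abs(B[:,2]-.006)<.004)&(np.hypot(B[:,0]-q[0],B[:,1]-q[1])<.05)];print(" floor z",np.median(S[:,2]),len(S))
    # ledge
    print(" table z",np.nanmedian(W[250:260,60:80,2]) ,np.nanmedian(W[220:240,270:290,2]))
E
```

```text
scene0 coil px [273 210  21  33 372] z range [0.01101446 0.02104302 0.02824482]
 rect ((671.6637573242188, -60.87987518310547), (58.77705764770508, 110.1056137084961), 50.654266357421875)
 box guess [0.52935095 0.24832556 0.05      ]
 rimband rect ((522.5536499023438, 270.3010559082031), (155.595947265625, 214.5206756591797), 89.28430938720703) 617
 floor z 0.006898903972328396 101
 table z 0.09932215738696776 0.019610164113213258
side0 coil px [192 178  34  21 370] z range [0.01721791 0.021229   0.02799499]
 rect ((667.2264404296875, -61.32699966430664), (59.01231002807617, 110.79682922363281), 53.1495361328125)
 box guess [0.49769435 0.27982389 0.05      ]
 rimband rect ((519.5509033203125, 267.933837890625), (152.48992919921875, 210.7308349609375), 89.45323944091797) 2043
 floor z 0.006295803340708339 1359
 table z 0.0191162145744595 0.0005369430159949395
```

```bash
python3 - <<'E'
from h import *
S=load("scene0");D=load("side0")
for n,cu in [("scene0",(283,230)),("side0",(208,190))]:
    c=load(n);W=cloud(c);g=c["img"].astype(int)
    m=((g.min(2)>165)).astype(np.uint8)
    k,l,st,ce=cv2.connectedComponentsWithStats(m)
    i=np.argmin(np.hypot(*(ce-np.array(cu)).T)+1e3*(np.arange(k)==0)); M=l==i
    P=W[M];H=P[P[:,2]>.0235];  # handle top
    hd=P[(P[:,2]>.017)&(P[:,2]<.0225)]
    r=cv2.minAreaRect((H[:,:2]*1000).astype(np.float32));ce,ra=cv2.minEnclosingCircle((hd[:,:2]*1000).astype(np.float32))
    vx=cv2.fitLine((H[:,:2]).astype(np.float32),cv2.DIST_L2,0,.01,.01).ravel()
    print(n,"handle top",np.round(r,1) if 0 else r,"n",len(H),len(hd),"head circ",ce,ra,"head med",np.median(hd,0),"dir",vx, np.degrees(np.arctan2(vx[1],vx[0])))
    hc=np.array(ce)/1000;pc=np.array(r[0])/1000;d=hc-pc;print(" handle->head",np.linalg.norm(d),np.degrees(np.arctan2(d[1],d[0])), "center",hc-d/np.linalg.norm(d)*.026)
# box: rim top points, and ledge
for n,q in [("scene0",(.515,.27)),("side0",(.515,.27))]:
    W=cloud(load(n)).reshape(-1,3)
    near=(np.hypot(W[:,0]-.52,W[:,1]-.27)<.2)
    fl=W[near&(abs(W[:,2]-.050)<.0025)&(W[:,0]<.6)]
    r=cv2.minAreaRect((fl[:,:2]*1000).astype(np.float32));print(n,"ledge",r,np.median(fl[:,2]),len(fl))
    rim=W[near&(abs(W[:,2]-.058)<.0025)]
    t=cv2.fitLine
    print(" rim x",np.percentile(rim[:,0],[1,50,99]),"y",np.percentile(rim[:,1],[1,50,99]),len(rim))
    hi=W[near&(W[:,2]>.064)];print(" clamp pts",len(hi),"x",np.percentile(hi[:,0],[2,50,98]),"y",np.percentile(hi[:,1],[2,50,98]),"z",hi[:,2].max(), hi[np.argmax(hi[:,2])])
# lid
    W=W[(abs(W[:,2]-.1)<.08)]
E
```

```text
scene0 handle top ((662.7540283203125, -73.34934997558594), (40.849246978759766, 109.04454803466797), 69.15292358398438) n 95 216 head circ (667.6490478515625, -72.55147552490234) 53.745582580566406 head med [ 0.69057334 -0.07756319  0.02015274] dir [ 0.92497766 -0.38002154  0.6456691  -0.05698656] -22.335016
 handle->head 0.0049596189218903755 9.25763831830925 center [ 0.6419877 -0.0767342]
side0 handle top ((649.2472534179688, -60.23137283325195), (22.378211975097656, 80.11048889160156), 65.67633056640625) n 110 232 head circ (677.990966796875, -71.52433776855469) 41.29730224609375 head med [ 0.68804248 -0.07723142  0.02047573] dir [ 0.90683514 -0.4214855   0.6378894  -0.05446969] -24.928408
 handle->head 0.030882553583515254 -21.449103649172446 center [ 0.65379165 -0.0620168 ]
scene0 ledge ((503.4871826171875, 267.6599426269531), (149.75552368164062, 169.56373596191406), 89.17481994628906) 0.050614370874075776 334
 rim x [0.41571406 0.52027942 0.70671651] y [0.19346834 0.2589026  0.34609332] 237
 clamp pts 251 x [0.50847992 0.62111619 0.70622005] y [0.24837599 0.29572454 0.46920641] z 0.1428752370973878 [0.63172953 0.27338586 0.14287524]
side0 ledge ((498.00225830078125, 271.06585693359375), (146.11431884765625, 167.58126831054688), 89.45565795898438) 0.05016054061958508 1653
 rim x [0.41443231 0.50359158 0.69752439] y [0.19324836 0.28822776 0.34390809] 937
 clamp pts 459 x [0.60466291 0.61927157 0.71037246] y [0.24994406 0.27563443 0.34138344] z 0.14135885749598975 [0.62569168 0.26099005 0.14135886]
```

```bash
python3 - <<'E'
from h import *
for n,ctr in [("scene0",(187,208)),("side0",(290,135))]:
    c=load(n);W=cloud(c)
    q=W[ctr[1]-35:ctr[1]+45,ctr[0]-35:ctr[0]+40].reshape(-1,3)
    q=q[(q[:,2]>.015)]
    print(n,len(q),np.nanpercentile(q,[1,50,99],axis=0).round(3).tolist())
    hi=q[q[:,2]>.115]
    hi=hi[np.hypot(*(hi[:,:2]-np.median(hi[:,:2],0)).T)<.1]
    mu=hi.mean(0);u,s,v=np.linalg.svd(hi-mu);print(" lid hi",len(hi),mu.round(4),"normal",v[2].round(3),"rms",s[2]/len(hi)**.5,"zmax",np.percentile(hi[:,2],99))
    # top edge
    t=hi[hi[:,2]>.154];print(" top edge",t.mean(0).round(4),len(t));
    if len(t)>3:
        r=cv2.minAreaRect((t[:,:2]*1000).astype(np.float32));print(r)
E
```

```text
scene0 2796 [[0.269, -0.354, 0.016], [0.467, -0.277, 0.067], [0.542, -0.102, 0.163]]
 lid hi 579 [ 0.4643 -0.2789  0.1436] normal [ 0.997 -0.014  0.078] rms 0.0022763733751565976 zmax 0.16431645048445465
 top edge [ 0.4623 -0.2778  0.1606] 193
((461.1037292480469, -276.10003662109375), (129.11697387695312, 12.74507999420166), 89.1624984741211)
side0 1140 [[0.346, -0.524, 0.015], [0.468, -0.272, 0.059], [0.589, -0.209, 0.164]]
 lid hi 181 [ 0.4571 -0.2577  0.1511] normal [-0.997  0.034  0.075] rms 0.003067790723848881 zmax 0.1654410559191037
 top edge [ 0.4577 -0.2679  0.1621] 109
((457.9429016113281, -274.1805114746094), (126.17134094238281, 10.189620971679688), 89.1275634765625)
```

```bash
python3 - <<'E'
from h import *
s=load("scene0");d=load("side0")
crop(s,150,165,240,265,6,"pics/c4.png");crop(d,245,80,325,180,6,"pics/c5.png")
E
```

```text
(no output)
```

View pics/c4.png

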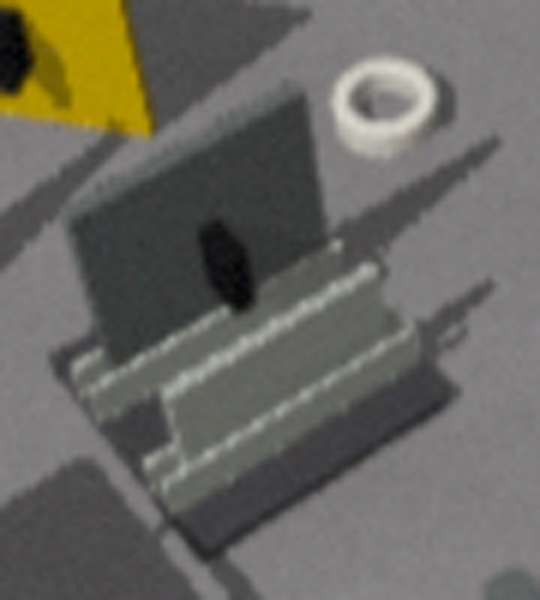

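View pics/c5.png

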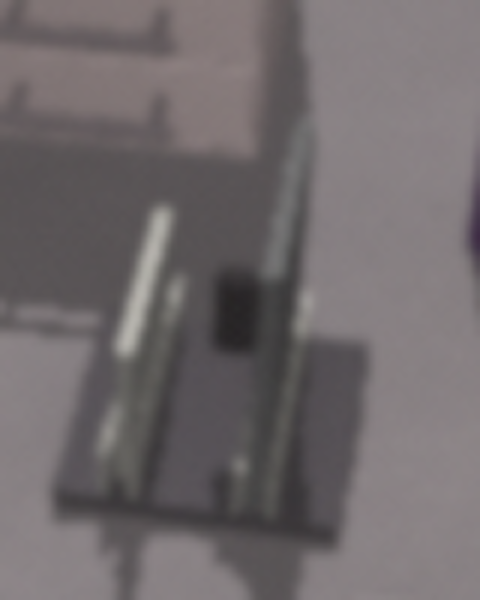

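The lid stands square to world x: top edge at about (0.460, -0.275, 0.162), with the rib facing +x. The coil head is near (0.689, -0.077), its yaw is about -24° and the grip point is near (0.644, -0.057). I'll move high over the lid to hover above the coil and look with the wrist camera.

```bash
python3 -m inch '[{"z":-4},{"z":-8,"x":3,"y":-2,"rz":-8},{"x":57,"y":-34.4,"z":-8,"rz":-133},{"x":57,"y":-34.4,"z":-8,"rz":-133},{"x":57,"y":-34.4,"z":-8,"rz":-133},{"x":57,"y":-34.4,"z":-8,"rz":-133},{"x":57,"y":-34.4,"z":-8,"rz":-133},{"x":57,"y":-34.4,"z":-8,"rz":-133},{"x":57,"y":-34.4,"z":-8,"rz":-133},{"x":57,"y":-34.4,"z":-8,"rz":-133},{"x":57,"y":-34.4,"z":-8,"rz":-133},{"x":57,"y":-34.4,"z":-8,"rz":-133}]'; python3 - <<'E'
from plant import bot
import numpy as np
s=bot.state();print({k:np.round(v,3).tolist() for k,v in s.items()})
E
```

```text
{'time': 0.15, 'joint_positions': [1.141, 0.616, -0.013, 1.425, 0.008, 1.103, -0.04], 'dq': [0.001, -0.002, -0.0, -0.004, 0.002, 0.001, 0.001], 'joint_efforts': [0.001, -45.935, 0.21, -16.594, -0.061, 0.018, 0.0], 'ee_pos': [0.255, -0.597, 0.226], 'orientation': [[0.92, 0.392, -0.001], [0.392, -0.92, 0.002], [-0.0, -0.002, -1.0]], 'force': [0.369, 0.598, -0.292], 'moment': [-0.005, 0.023, 0.053], 'width': 0.093}schema error: expected keys rx, ry, rz, x, y, z, jaw
```

```bash
python3 -m inch '[{"rx":0,"ry":0,"rz":0,"x":0,"y":0,"z":-4,"jaw":9},{"rx":0,"ry":0,"rz":-8,"x":3,"y":-2,"z":-8,"jaw":9},{"rx":0,"ry":0,"rz":-133,"x":57,"y":-34.4,"z":-8,"jaw":9},{"rx":0,"ry":0,"rz":-133,"x":57,"y":-34.4,"z":-8,"jaw":9},{"rx":0,"ry":0,"rz":-133,"x":57,"y":-34.4,"z":-8,"jaw":9},{"rx":0,"ry":0,"rz":-133,"x":57,"y":-34.4,"z":-8,"jaw":9},{"rx":0,"ry":0,"rz":-133,"x":57,"y":-34.4,"z":-8,"jaw":9},{"rx":0,"ry":0,"rz":-133,"x":57,"y":-34.4,"z":-8,"jaw":9},{"rx":0,"ry":0,"rz":-133,"x":57,"y":-34.4,"z":-8,"jaw":9},{"rx":0,"ry":0,"rz":-133,"x":57,"y":-34.4,"z":-8,"jaw":9},{"rx":0,"ry":0,"rz":-133,"x":57,"y":-34.4,"z":-8,"jaw":9},{"rx":0,"ry":0,"rz":-133,"x":57,"y":-34.4,"z":-8,"jaw":9}]'; cat > st.py <<'E'
from plant import bot
import numpy as np,json
s=bot.state();print({k:np.round(v,4).tolist() for k,v in s.items() if k not in("dq","joint_efforts")})
open("log.jsonl","a").write(json.dumps([list(map(float,s["joint_positions"])),np.asarray(s["ee_pos"]).tolist(),np.asarray(s["orientation"]).tolist()])+"\n")
E
python3 st.py
```

```text
time: 1.35
ee_pos: [0.5673, -0.1637, 0.306]
orientation: [[-0.459, 0.888, -0.0], [0.888, 0.459, -0.0], [-0.0, -0.0, -1.0]]
force: [0.5, -0.5, -0.3]
width: 0.0901
{'time': 1.35, 'joint_positions': [0.5495, 0.4948, -0.4999, 1.4693, 0.2434, 1.2397, 0.4981], 'ee_pos': [0.5673, -0.1637, 0.306], 'orientation': [[-0.4594, 0.8882, -0.0004], [0.8882, 0.4594, -0.0003], [-0.0001, -0.0005, -1.0]], 'force': [0.4813, -0.467, -0.2592], 'moment': [-0.0335, -0.1441, -0.0325], 'width': 0.0901}
```

```bash
python3 -m inch '[{"rx":0,"ry":0,"rz":-38.7,"x":6,"y":11.7,"z":14.6,"jaw":6},{"rx":0,"ry":0,"rz":-38.7,"x":6,"y":11.7,"z":14.6,"jaw":6},{"rx":0,"ry":0,"rz":-38.7,"x":6,"y":11.7,"z":14.6,"jaw":6},{"rx":0,"ry":0,"rz":-38.7,"x":6,"y":11.7,"z":14.6,"jaw":6},{"rx":0,"ry":0,"rz":-38.7,"x":6,"y":11.7,"z":14.6,"jaw":6},{"rx":0,"ry":0,"rz":-38.7,"x":6,"y":11.7,"z":14.6,"jaw":6},{"rx":0,"ry":0,"rz":-38.7,"x":6,"y":11.7,"z":14.6,"jaw":6}]'; python3 st.py; cat > snap.py <<'E'
import sys,cv2,numpy as np
from plant import cams
for a in sys.argv[1:]:
    n=a.rstrip("0123456789");c=cams.capture(n);cv2.imwrite(f"pics/{a}.png",c["img"][...,::-1]);np.savez(f"pics/{a}.npz",**c)
E
python3 snap.py wrist1
```

```text
time: 2.05
ee_pos: [0.6438, -0.0594, 0.1603]
orientation: [[-0.91, 0.414, 0.0], [0.414, 0.91, -0.001], [-0.001, -0.0, -1.0]]
force: [-0.5, -0.5, 0.2]
width: 0.0602
{'time': 2.05, 'joint_positions': [0.3942, 0.7409, -0.6096, 1.5037, 0.4642, 1.0439, 0.8163], 'ee_pos': [0.6438, -0.0594, 0.1603], 'orientation': [[-0.9104, 0.4137, 0.0004], [0.4137, 0.9104, -0.0005], [-0.0006, -0.0003, -1.0]], 'force': [-0.4767, -0.5435, 0.2172], 'moment': [0.0516, -0.1003, 0.0349], 'width': 0.0602}
```

View pics/wrist1.png

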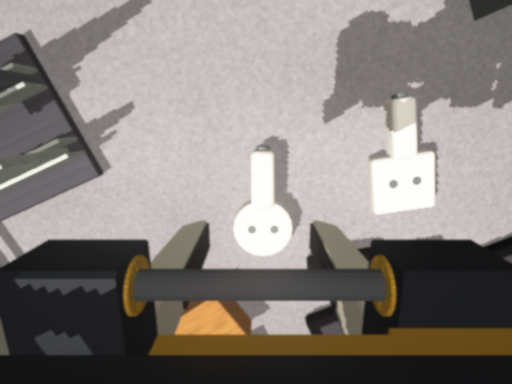

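The wrist view shows the round coil between the fingers: head centre about (263,228), handle end (262,150). I'll measure it here.

```bash
python3 - <<'E'
from h import *
c=load("wrist1");g=c["img"].astype(int);m=(g.min(2)>215).astype(np.uint8)
m[:, :200]=0;m[:,320:]=0;m[262:]=0
k,l,st,ce=cv2.connectedComponentsWithStats(m);i=1+np.argmax(st[1:,4]);M=l==i;print(st[i])
W=cloud(c)
P=W[M];print(np.nanpercentile(P[:,2],[5,50,95]))
# rays: head disc pixels cast on z=.020, handle on z=.026
v,u=np.nonzero(M)
hw=np.array([ (u[v==r].max()-u[v==r].min()+1) for r in range(v.min(),v.max()+1)]);print(hw.tolist())
hd=v>208; q=np.array([onz(c,a,b,.02)[:2] for a,b in zip(u[hd],v[hd])])
han=(v>153)&(v<198);p=np.array([onz(c,a,b,.026)[:2] for a,b in zip(u[han],v[han])])
(cx,cy),r=cv2.minEnclosingCircle((q*1000).astype(np.float32));print("head",cx,cy,r)
pc=p.mean(0)*1000;print("handle mid",pc)
d=np.array([cx,cy])-pc;a=np.arctan2(d[1],d[0]);e=d/np.linalg.norm(d);print("yaw",np.degrees(a),np.linalg.norm(d))
C=np.array([cx,cy])-26*e;print("center",C,"grip",C-24*e)
te=onz(c,262,150,.026)[:2]*1000;print("handle end dist to centre (58)",(te-C)@e)
E
```

```text
[ 233  153   59  103 3513]
[0.01985961 0.02198883 0.02812997]
[17, 20, 21, 22, 22, 22, 22, 22, 22, 23, 22, 22, 22, 22, 22, 22, 22, 22, 22, 22, 22, 22, 22, 22, 22, 22, 22, 22, 22, 22, 22, 22, 22, 22, 22, 22, 22, 22, 22, 22, 22, 22, 22, 22, 22, 22, 22, 21, 21, 21, 22, 26, 31, 34, 37, 39, 41, 43, 45, 47, 49, 50, 51, 53, 53, 55, 55, 57, 57, 57, 57, 57, 58, 59, 59, 59, 59, 59, 59, 57, 57, 57, 57, 57, 56, 56, 54, 54, 52, 51, 50, 49, 47, 45, 44, 42, 39, 37, 34, 30, 26, 22, 16]
head 690.9927368164062 -78.07171630859375 31.93535804748535
handle mid [635.98104335 -53.96690801]
yaw -23.661883032443956 60.06103730049736
center [667.1785622  -67.63691458] grip [645.19624716 -58.00478991]
handle end dist to centre (58) -59.84559434119658
```

The head radius measures 31.9 mm (should be 32) and the length agrees. Descending to grip.

```bash
python3 -m inch '[{"rx":0,"ry":0,"rz":-0.7,"x":-0.1,"y":0.2,"z":5,"jaw":5},{"rx":0,"ry":0,"rz":-0.7,"x":-0.1,"y":0.2,"z":9.5,"jaw":5},{"rx":0,"ry":0,"rz":-0.7,"x":-0.1,"y":0.2,"z":12.5,"jaw":5},{"rx":0,"ry":0,"rz":-0.7,"x":-0.1,"y":0.2,"z":14,"jaw":5},{"rx":0,"ry":0,"rz":-0.7,"x":-0.1,"y":0.2,"z":14.8,"jaw":5},{"rx":0,"ry":0,"rz":-0.7,"x":-0.1,"y":0.2,"z":14.9,"jaw":5},{"rx":0,"ry":0,"rz":-0.7,"x":-0.1,"y":0.2,"z":14.9,"jaw":1.5},{"rx":0,"ry":0,"rz":-0.7,"x":-0.1,"y":0.2,"z":14.9,"jaw":1.5},{"rx":0,"ry":0,"rz":-0.7,"x":-0.1,"y":0.2,"z":14.9,"jaw":1.5},{"rx":0,"ry":0,"rz":-0.7,"x":-0.1,"y":0.2,"z":14.9,"jaw":1.5}]' 30; python3 st.py
```

```text
time: 3.1
ee_pos: [0.646, -0.057, 0.012]
orientation: [[-0.916, 0.4, 0.002], [0.4, 0.916, 0.0], [-0.001, 0.001, -1.0]]
force: [0.0, -0.7, 2.5]
width: 0.0234
{'time': 3.1, 'joint_positions': [0.3423, 0.9167, -0.5156, 1.6028, 0.5894, 0.7803, 0.7263], 'ee_pos': [0.646, -0.057, 0.012], 'orientation': [[-0.9164, 0.4002, 0.0017], [0.4002, 0.9164, 0.0003], [-0.0015, 0.0009, -1.0]], 'force': [0.0455, -0.7418, 2.4505], 'moment': [-0.0558, -0.1117, -0.0554], 'width': 0.0234}
```

```bash
python3 -m inch '[{"rx":0,"ry":0,"rz":0,"x":0,"y":0,"z":-3,"jaw":1.5},{"rx":0,"ry":0,"rz":0,"x":0,"y":0,"z":-7,"jaw":1.5},{"rx":0,"ry":0,"rz":-4,"x":2,"y":2,"z":-11,"jaw":1.5},{"rx":0,"ry":0,"rz":-8,"x":5,"y":4,"z":-15,"jaw":1.5},{"rx":0,"ry":0,"rz":-12,"x":8,"y":6.5,"z":-19,"jaw":1.5},{"rx":0,"ry":0,"rz":-16,"x":12,"y":9.5,"z":-19,"jaw":1.5},{"rx":0,"ry":0,"rz":-20,"x":16,"y":12.5,"z":-19,"jaw":1.5},{"rx":0,"ry":0,"rz":-23,"x":20,"y":16,"z":-19,"jaw":1.5},{"rx":0,"ry":0,"rz":-23.5,"x":23.5,"y":19,"z":-19,"jaw":1.5},{"rx":0,"ry":0,"rz":-23.5,"x":26.5,"y":21.5,"z":-19,"jaw":1.5},{"rx":0,"ry":0,"rz":-23.5,"x":28.6,"y":23.1,"z":-19,"jaw":1.5},{"rx":0,"ry":0,"rz":-23.5,"x":28.6,"y":23.1,"z":-19,"jaw":1.5}]'; python3 st.py;  python3 snap.py wrist2 side2
```

```text
time: 4.3
ee_pos: [0.4718, 0.2742, 0.2019]
orientation: [[-1.0, -0.009, -0.001], [-0.009, 1.0, 0.004], [0.001, 0.004, -1.0]]
force: [-0.1, -0.6, -1.5]
width: 0.0242
{'time': 4.3, 'joint_positions': [-0.0792, 0.5805, -0.766, 1.748, 0.464, 1.0022, 0.5601], 'ee_pos': [0.4718, 0.2742, 0.2019], 'orientation': [[-1.0, -0.0085, -0.0011], [-0.0085, 1.0, 0.0035], [0.0011, 0.0035, -1.0]], 'force': [-0.0855, -0.6102, -1.4802], 'moment': [0.0868, -0.1051, 0.0295], 'width': 0.0242}
```

View pics/wrist2.png

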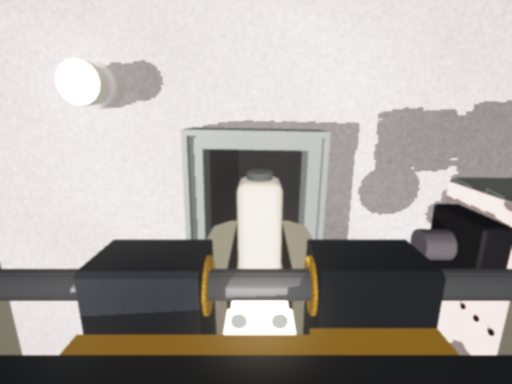

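View pics/side2.png

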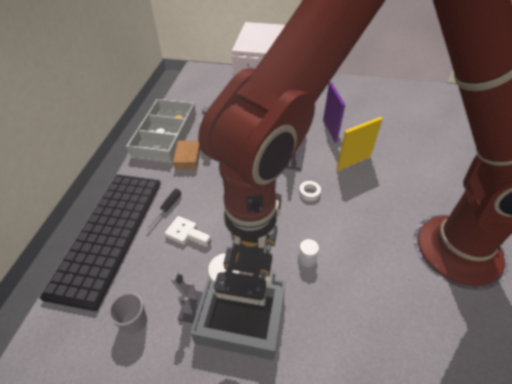

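The coil is held. The wrist view shows the -x end of the box with rim corners at about (182,130) and (330,132). I'll measure the box pose from this close view.

```bash
python3 - <<'E'
from h import *
c=load("wrist2");crop(c,165,115,350,245,4.2,"pics/c6.png")
W=cloud(c);z=W[...,2]
print("table z",np.nanmedian(z[40:110,200:400]))
for r in (160,190,215): print(r,[(u,round(float(z[r,u])*1000,1)) for u in list(range(178,212,2))+list(range(296,340,2))])
for u in (215,235,290,305): print(u,[(r,round(float(z[r,u])*1000,1)) for r in range(122,160,2)])
E
```

```text
table z 0.0016364873837877714
160 [(178, 1.4), (180, 0.6), (182, 59.4), (184, 59.2), (186, 59.6), (188, 55.9), (190, 51.0), (192, 51.4), (194, 52.3), (196, 50.8), (198, 51.4), (200, 52.1), (202, 51.0), (204, 43.4), (206, 31.8), (208, 19.1), (210, 7.3), (296, 7.8), (298, 6.7), (300, 7.7), (302, 13.7), (304, 28.9), (306, 42.6), (308, 53.7), (310, 51.1), (312, 51.2), (314, 52.0), (316, 52.5), (318, 50.5), (320, 52.0), (322, 55.7), (324, 59.9), (326, 59.3), (328, 58.8), (330, 1.4), (332, 1.8), (334, 0.9), (336, 3.5), (338, 2.1)]
190 [(178, 1.8), (180, nan), (182, 1.5), (184, 61.1), (186, 59.4), (188, 59.5), (190, 53.8), (192, 52.8), (194, 50.9), (196, 52.2), (198, 51.9), (200, 51.1), (202, 51.7), (204, 48.5), (206, 37.5), (208, 23.4), (210, 10.2), (296, 7.1), (298, 7.7), (300, 7.6), (302, 25.8), (304, 39.7), (306, 52.8), (308, 51.9), (310, 50.7), (312, 51.7), (314, 52.7), (316, 51.2), (318, 53.9), (320, 56.9), (322, 60.0), (324, 59.1), (326, 57.9), (328, 0.4), (330, 3.1), (332, 2.4), (334, 0.7), (336, 1.8), (338, 1.8)]
215 [(178, 1.1), (180, 0.5), (182, 2.1), (184, 0.0), (186, 59.7), (18
[... 708 characters left out ...]
 3.0), (128, 15.1), (130, 58.7), (132, 59.6), (134, 59.9), (136, 51.0), (138, 52.0), (140, 51.5), (142, 51.0), (144, 51.4), (146, 52.3), (148, 53.0), (150, 7.9), (152, 8.7), (154, 7.2), (156, 8.7), (158, 8.2)]
290 [(122, 1.6), (124, 2.2), (126, 2.1), (128, 0.7), (130, 44.0), (132, 60.5), (134, 59.6), (136, 59.8), (138, 52.2), (140, 50.9), (142, 52.4), (144, 50.8), (146, 50.5), (148, 52.5), (150, 7.5), (152, 8.7), (154, 9.5), (156, 7.2), (158, 7.6)]
305 [(122, 2.5), (124, 1.3), (126, 0.9), (128, 1.4), (130, 36.1), (132, 59.8), (134, 60.4), (136, 57.8), (138, 51.7), (140, 51.6), (142, 52.5), (144, 51.5), (146, 52.0), (148, 52.9), (150, 52.0), (152, 31.4), (154, 31.6), (156, 32.2), (158, 34.3)]
```

View pics/c6.png

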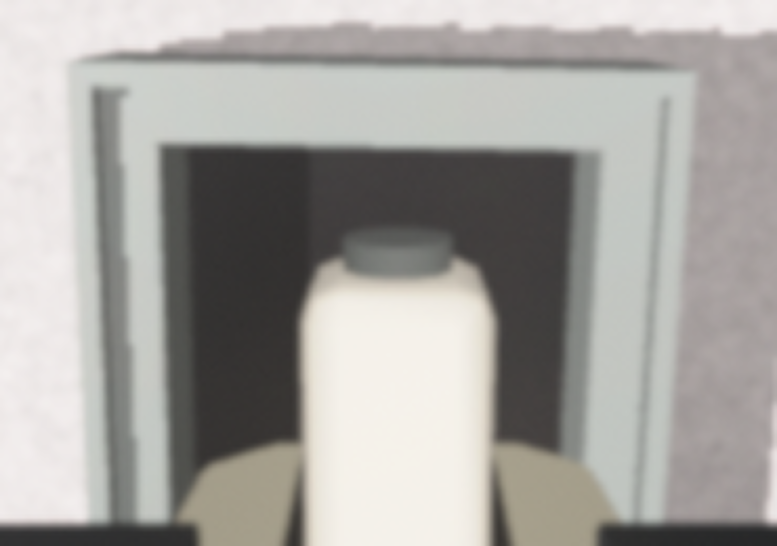

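```bash
python3 - <<'E'
from h import *
c=load("wrist2");dz=.0012
g=c["img"].astype(np.float32).mean(2);Z=cloud(c)[...,2]
L=[];R=[];T=[]
for r in range(140,234,3):
    row=np.nan_to_num(Z[r]);ok=np.nonzero((row>.055)&(row<.064))[0]
    a=ok[(ok>170)&(ok<200)];b=ok[(ok>310)&(ok<340)]
    if len(a):L.append(onz(c,a.min()-.5,r,.058+dz)[:2])
    if len(b):R.append(onz(c,b.max()+.5,r,.058+dz)[:2])
for u in range(188,324,3):
    col=np.nan_to_num(Z[:,u]);ok=np.nonzero((col>.055)&(col<.064))[0];a=ok[(ok>120)&(ok<145)]
    if len(a):T.append(onz(c,u,a.min()-.5,.058+dz)[:2])
def fit(P):
    vx,vy,x,y=cv2.fitLine(np.array(P,np.float32),cv2.DIST_HUBER,0,.001,.001).ravel();return np.array([x,y]),np.array([vx,vy])
l,r,t=map(fit,(L,R,T))
for n,f in zip("LRT",(l,r,t)):print(n,f[0].round(4),np.degrees(np.arctan2(f[1][1],f[1][0])).round(2))
dL=l[1]*np.sign(l[1][0]);dR=r[1]*np.sign(r[1][0]);tt=t[1]*np.sign(t[1][1]);dT=np.array([tt[1],-tt[0]])
d=(dL+dR+dT);d/=np.linalg.norm(d);n=np.array([-d[1],d[0]])
print("yaw",np.degrees(np.arctan2(d[1],d[0])),"width(150)",(l[0]-r[0])@n*1000)
mid=(l[0]@n+r[0]@n)/2;C=d*(t[0]@d+.085)+n*mid;print("box centre",C)
# coil handle tilt check: handle direction
E
```

```text
L [0.4905 0.1939] -0.27
R [0.4753 0.3441] -0.52
T [0.417 0.263] 89.54
yaw -0.4172382 width(150) -150.15396
box centre [0.5020377  0.26885277]
```

The box centre is (0.502, 0.269), its yaw is -0.4° and its width reads 150.2 mm (should be 150). Lowering the coil to just above the floor.

```bash
python3 -m inch '[{"rx":0,"ry":0,"rz":0.9,"x":-0.6,"y":-0.5,"z":3,"jaw":1.5},{"rx":0,"ry":0,"rz":0.9,"x":-0.6,"y":-0.5,"z":6,"jaw":1.5},{"rx":0,"ry":0,"rz":0.9,"x":-0.6,"y":-0.5,"z":9,"jaw":1.5},{"rx":0,"ry":0,"rz":0.9,"x":-0.6,"y":-0.5,"z":12,"jaw":1.5},{"rx":0,"ry":0,"rz":0.9,"x":-0.6,"y":-0.5,"z":14.5,"jaw":1.5},{"rx":0,"ry":0,"rz":0.9,"x":-0.6,"y":-0.5,"z":16.5,"jaw":1.5},{"rx":0,"ry":0,"rz":0.9,"x":-0.6,"y":-0.5,"z":17.5,"jaw":1.5},{"rx":0,"ry":0,"rz":0.9,"x":-0.6,"y":-0.5,"z":18,"jaw":1.5},{"rx":0,"ry":0,"rz":0.9,"x":-0.6,"y":-0.5,"z":18.2,"jaw":1.5},{"rx":0,"ry":0,"rz":0.9,"x":-0.6,"y":-0.5,"z":18.3,"jaw":1.5}]'; python3 st.py
```

```text
time: 5.4
ee_pos: [0.4823, 0.2641, 0.0187]
orientation: [[-1.0, 0.018, 0.001], [0.018, 1.0, 0.001], [-0.001, 0.001, -1.0]]
force: [0.6, -0.3, -1.5]
width: 0.0237
{'time': 5.4, 'joint_positions': [-0.1931, 0.8169, -0.5574, 1.894, 0.7074, 0.6355, 0.3546], 'ee_pos': [0.4823, 0.2641, 0.0187], 'orientation': [[-0.9998, 0.0177, 0.0014], [0.0177, 0.9998, 0.0008], [-0.0014, 0.0008, -1.0]], 'force': [0.5615, -0.2594, -1.4842], 'moment': [0.0795, -0.1078, -0.0234], 'width': 0.0237}
```

```bash
python3 -m inch '[{"rx":0,"ry":0,"rz":0.5,"x":0.3,"y":0.3,"z":-0.2,"jaw":1.5},{"rx":0,"ry":0,"rz":1,"x":0.4,"y":0.5,"z":-0.2,"jaw":1.5},{"rx":0,"ry":0,"rz":1,"x":0.4,"y":0.5,"z":0,"jaw":1.5},{"rx":0,"ry":0,"rz":1,"x":0.4,"y":0.5,"z":0,"jaw":1.5}]'; python3 st.py
```

```text
time: 5.8
ee_pos: [0.4776, 0.2692, 0.0182]
orientation: [[-0.999, 0.034, 0.0], [0.034, 0.999, -0.0], [-0.0, -0.0, -1.0]]
force: [-0.2, -0.4, -0.1]
width: 0.0239
{'time': 5.8, 'joint_positions': [-0.2091, 0.8151, -0.5508, 1.8978, 0.7026, 0.6308, 0.3292], 'ee_pos': [0.4776, 0.2692, 0.0182], 'orientation': [[-0.9994, 0.034, 0.0002], [0.034, 0.9994, -0.0001], [-0.0003, -0.0001, -1.0]], 'force': [-0.2096, -0.3986, -0.0587], 'moment': [0.0449, -0.1375, 0.0126], 'width': 0.0239}
```

It rests on the floor, with the wrist load gone. Releasing and lifting.

```bash
python3 -m inch '[{"rx":0,"ry":0,"rz":0,"x":0,"y":0,"z":0,"jaw":3.5},{"rx":0,"ry":0,"rz":0,"x":0,"y":0,"z":0,"jaw":4},{"rx":0,"ry":0,"rz":0,"x":0,"y":0,"z":0,"jaw":4},{"rx":0,"ry":0,"rz":0,"x":0,"y":0,"z":0,"jaw":4},{"rx":0,"ry":0,"rz":0,"x":0,"y":0,"z":-1,"jaw":4},{"rx":0,"ry":0,"rz":0,"x":0,"y":0,"z":-4,"jaw":4},{"rx":0,"ry":0,"rz":0,"x":0,"y":0,"z":-8.5,"jaw":4},{"rx":0,"ry":0,"rz":0,"x":0,"y":0,"z":-13,"jaw":4},{"rx":0,"ry":0,"rz":0,"x":0,"y":0,"z":-18,"jaw":4},{"rx":0,"ry":0,"rz":0,"x":4,"y":0,"z":-20,"jaw":4},{"rx":0,"ry":0,"rz":0,"x":4,"y":0,"z":-20,"jaw":4}]'; python3 st.py; python3 snap.py wrist3 scene3 side3
```

```text
time: 6.9
ee_pos: [0.4341, 0.2733, 0.2227]
orientation: [[-1.0, 0.028, 0.004], [0.028, 1.0, 0.004], [-0.004, 0.004, -1.0]]
force: [0.6, -0.4, -0.2]
width: 0.0401
{'time': 6.9, 'joint_positions': [-0.0772, 0.5058, -0.79, 1.8101, 0.4227, 0.9968, 0.5045], 'ee_pos': [0.4341, 0.2733, 0.2227], 'orientation': [[-0.9996, 0.0283, 0.0041], [0.0283, 0.9996, 0.0037], [-0.004, 0.0038, -1.0]], 'force': [0.5891, -0.4026, -0.2338], 'moment': [0.0704, -0.1385, 0.0608], 'width': 0.0401}
```

View pics/wrist3.png

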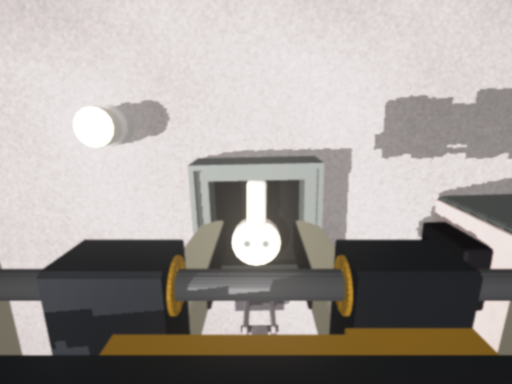

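View pics/scene3.png

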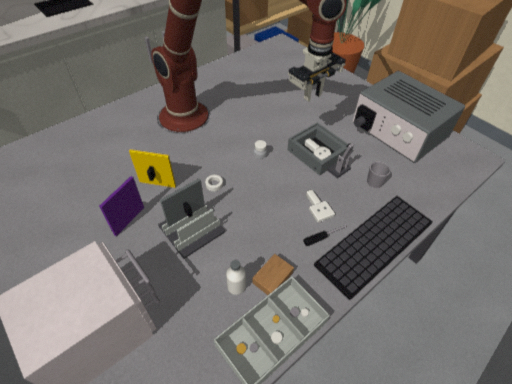

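The coil lies flat in the box: wrist head at (256,243), handle end at (256,182). Next I'll measure the clamp, the exact lid pose and the spray, and fit the arm kinematics from the logged states so I can check that a tilted grasp is reachable.

```bash
cat > kin.py <<'E'
import numpy as np,json,itertools
from scipy.optimize import least_squares
from scipy.spatial.transform import Rotation as R
def fk(q,p,sg):
    h,L1,L2,L3,y0=p; 
    A=R.from_euler("z",sg[0]*q[0])*R.from_euler("y",q[1]);
    t=np.array([0,0,h])+A.apply([0,0,L1])
    A=A*R.from_euler("z",sg[1]*q[2])*R.from_euler("y",q[3]);t=t+A.apply([0,0,L2])
    A=A*R.from_euler("z",sg[2]*q[4])*R.from_euler("y",q[5])
    t=t+A.apply([0,0,L3]);A=A*R.from_euler("z",sg[3]*q[6]+y0);return t,A
E
python3 - <<'E'
from kin import *
D=[json.loads(l) for l in open("log.jsonl")]
best=None
for sg in itertools.product([-1,1],repeat=4):
  for y0 in (0,1.57,3.14,-1.57):
    def res(p):
        o=[]
        for q,t,M in D:
            a,A=fk(q,p,sg);o+=list(a-t);o+=list((A.as_matrix()-np.array(M)).ravel()*.1)
        return o
    r=least_squares(res,[.36,.42,.4,.25,y0])
    if best is None or r.cost<best[0]:best=(r.cost,sg,r.x)
print(best)
json.dump([best[1],best[2].tolist()],open("kin.json","w"))
E
python3 - <<'E'
from h import *
C=np.array([.502,.269]);y=np.radians(-.4);d=np.array([np.cos(y),np.sin(y)]);n=np.array([-d[1],d[0]])
for nm in("scene3","side3","scene0","side0"):
    W=cloud(load(nm)).reshape(-1,3);b=np.stack([(W[:,:2]-C)@d,(W[:,:2]-C)@n,W[:,2]-.006],1)*1000
    m=(b[:,0]>86)&(b[:,0]<165)&(abs(b[:,1])<35)&(b[:,2]>78)&(b[:,2]<150);p=b[m]
    print(nm,len(p),[ (z,p[abs(p[:,2]-z)<6][:,:2].mean(0).round(1).tolist(),len(p[abs(p[:,2]-z)<6])) for z in(85,95,105,115,125,135)],p[:,2].max())
# lid rib & spray & coil in box
for nm in("scene3","side0"):
    W=cloud(load(nm)).reshape(-1,3);g=load(nm)["img"].reshape(-1,3).astype(int)
    m=(g.max(1)<45)&(abs(W[:,0]-.48)<.06)&(abs(W[:,1]+.275)<.06)&(W[:,2]>.05)&(W[:,2]<.13)
    print(nm,"rib",len(W[m]),np.percentile(W[m],[3,50,97],axis=0).round(4).tolist())
    m=(W[:,2]>.09)&(W[:,2]<.15)&(abs(W[:,0]-.68)<.12)&(abs(W[:,1]+.24)<.1);print(" spray",np.median(W[m],0).round(3),W[m].min(0).round(3),W[m].max(0).round(3),m.sum())
    m=(abs(W[:,0]-.535)<.03)&(abs(W[:,1]+.275)<.09)&(W[:,2]>.075)&(W[:,2]<.115);print(" plate",np.percentile(W[m],[3,50,97],axis=0).round(3).tolist(),m.sum())
    m=(abs(W[:,0]-.46)<.03)&(abs(W[:,1]+.275)<.09)&(W[:,2]>.05)&(W[:,2]<.17);P=W[m]
    t=P[P[:,2]>.159];print(" top",np.percentile(t,[3,50,97],axis=0).round(4).tolist(),len(t))
    for lo in(.06,.09,.12,.14):
        q=P[(P[:,2]>lo)&(P[:,2]<lo+.02)];print("  slab",lo,q.mean(0).round(4),q[:,1].min().round(3),q[:,1].max().round(3),len(q), np.polyfit(q[:,1],q[:,0],1).round(4))
E
```

```text
(np.float64(0.00033485523253044174), (-1, -1, -1, -1), array([0.2584529 , 0.57820701, 0.34388984, 0.35508987, 1.57079633]))
scene3 76 [(85, [122.1, -3.5], 12), (95, [123.3, -3.1], 12), (105, [125.2, -3.2], 10), (115, [128.9, -5.7], 11), (125, [128.2, -5.4], 21), (135, [128.5, -1.4], 22)] 136.94640589073225
side3 225 [(85, [114.0, 2.2], 36), (95, [116.2, 2.5], 38), (105, [118.4, 4.1], 32), (115, [119.9, 5.2], 28), (125, [120.1, 2.7], 58), (135, [124.9, -0.0], 72)] 136.11733492919552
scene0 77 [(85, [120.2, -3.3], 10), (95, [123.4, -5.5], 12), (105, [126.6, -4.5], 10), (115, [128.9, -4.5], 13), (125, [128.2, -4.8], 21), (135, [128.4, -1.3], 21)] 136.8752370973878
side0 229 [(85, [113.7, 1.8], 33), (95, [116.0, 2.5], 38), (105, [118.7, 4.0], 31), (115, [120.2, 5.5], 30), (125, [120.3, 2.1], 60), (135, [124.9, -0.2], 71)] 135.35885749598975
scene3 rib 96 [[0.4656, -0.2831, 0.069], [0.4866, -0.2793, 0.0974], [0.4943, -0.2691, 0.1126]]
 spray [ 0.736 -0.295  0.104] [ 0.712 -0.31   0.09 ] [ 0.749 -0.272  0.135] 196
 plate [[0.527, -0.34, 0.076], [0.534, -0.283, 0.093], [0.536, -0.226, 0.1]]
[... 310 characters left out ...]
 slab 0.14 [ 0.4649 -0.2789  0.1504] -0.341 -0.211 199 [0.0176 0.4698]
side0 rib 46 [[0.4732, -0.274, 0.0715], [0.4795, -0.2718, 0.0886], [0.4862, -0.2696, 0.105]]
 spray [ 0.724 -0.284  0.108] [ 0.707 -0.304  0.09 ] [ 0.744 -0.272  0.133] 143
 plate [[0.523, -0.337, 0.076], [0.526, -0.274, 0.096], [0.531, -0.224, 0.1]] 112
 top [[0.4529, -0.3372, 0.1602], [0.4577, -0.2711, 0.1628], [0.463, -0.213, 0.1648]] 102
  slab 0.06 [ 0.4669 -0.2544  0.0718] -0.338 -0.212 54 [-0.1251  0.4351]
  slab 0.09 [ 0.4693 -0.2601  0.1006] -0.34 -0.212 79 [-0.1639  0.4267]
  slab 0.12 [ 0.4566 -0.2375  0.1295] -0.325 -0.21 40 [0.071  0.4735]
  slab 0.14 [ 0.4557 -0.245   0.1502] -0.337 -0.211 37 [0.0547 0.4691]
```

```bash
python3 - <<'E'
from kin import *
D=[json.loads(l) for l in open("log.jsonl")]
D=D[:1]+D[1:]
out=[]
for sg in itertools.product([-1,1],repeat=4):
  for s246 in itertools.product([-1,1],repeat=3):
   for y0 in (0,1.57,3.14,-1.57):
    def rot(q,y0):
        return R.from_euler("ZYZYZYZ",[sg[0]*q[0],s246[0]*q[1],sg[1]*q[2],s246[1]*q[3],sg[2]*q[4],s246[2]*q[5],sg[3]*q[6]+y0]).as_matrix()
    e=np.mean([np.abs(rot(q,y0)-np.array(M)).max() for q,t,M in D]);out.append((e,sg,s246,y0))
out.sort(key=lambda a:a[0]);
for o in out[:4]:print(o)
E
```

```text
Traceback (most recent call last):
  File "scipy/spatial/transform/_rotation.pyx", line 1413, in scipy.spatial.transform._rotation.Rotation.from_euler
ValueError: Expected axis specification to be a non-empty string of upto 3 characters, got ZYZYZYZ
```

```bash
python3 - <<'E'
from kin import *
D=[json.loads(l) for l in open("log.jsonl")]
out=[]
def rot(q,y0,sg,s2):
    A=R.identity()
    for i,(ax,s) in enumerate(zip("zyzyzyz",[sg[0],s2[0],sg[1],s2[1],sg[2],s2[2],sg[3]])): A=A*R.from_euler(ax,s*q[i])
    return A*R.from_euler("z",y0)
for sg in itertools.product([-1,1],repeat=4):
  for s2 in itertools.product([-1,1],repeat=3):
   for y0 in (0,np.pi/2,np.pi,-np.pi/2):
    e=np.mean([np.degrees((rot(q,y0,sg,s2).inv()*R.from_matrix(M)).magnitude()) for q,t,M in D]);out.append((e,sg,s2,y0))
out.sort(key=lambda a:a[0]);
for o in out[:4]:print(o)
p=json.load(open("kin.json"))
for q,t,M in D: print((fk(q,p[1],p[0])[0]-t).round(4))
E
```

```text
(np.float64(1.8940088896640212e-14), (-1, -1, -1, -1), (1, 1, 1), 1.5707963267948966)
(np.float64(0.2275910783274384), (-1, -1, -1, -1), (-1, -1, -1), 1.5707963267948966)
(np.float64(17.89595426978181), (-1, 1, 1, -1), (1, 1, 1), 0)
(np.float64(17.89731712679142), (-1, 1, 1, -1), (-1, -1, -1), 0)
[-0.0082  0.0134 -0.0057]
[-0.0018  0.005  -0.0032]
[ 0.0069  0.0045 -0.0009]
[-0.0044 -0.0004  0.0005]
[0.0065 0.0075 0.0039]
[0.0063 0.0077 0.004 ]
[-0.0059 -0.0009  0.0013]
```

```bash
cat > kin.py <<'E'
import numpy as np,json
from scipy.spatial.transform import Rotation as R
from scipy.optimize import least_squares
def frames(q):
    A=R.identity();F=[A]
    for i,ax in enumerate("zyzyzyz"):
        A=A*R.from_euler(ax,(-1 if ax=="z" else 1)*q[i]);F.append(A)
    return F
def B(q):  # linear map params-> pos : h, elbow(x,z) after j2/3, fore(x,z), tool(x,z)
    F=frames(q);c=[[0,0,1]]
    c=[np.array([0,0,1.])]
    for k in (3,5,6):
        M=F[k].as_matrix();c+= [M[:,0],M[:,1],M[:,2]]
    return np.stack(c,1),F[7]*R.from_euler("z",np.pi/2)
E
python3 - <<'E'
from kin import *
D=[json.loads(l) for l in open("log.jsonl")]
M=np.vstack([B(q)[0] for q,t,_ in D]);y=np.hstack([t for _,t,_ in D])
x,_,rk,sv=np.linalg.lstsq(M,y,rcond=None);print(x.round(4),rk,sv.round(3),"rms",np.sqrt(np.mean((M@x-y)**2)))
keep=[0,3,6,7,9];keep=[0,1,3,4,6,7,9]
x2=np.linalg.lstsq(M[:,keep],y,rcond=None)[0];print(x2.round(4),np.sqrt(np.mean((M[:,keep]@x2-y)**2)))
E
```

```text
[ 1.312e-01 -6.900e-03 -1.850e-02  5.531e-01  2.000e-04  2.000e-04
  3.725e-01  1.500e-03  2.000e-04  1.884e-01] 9 [5.263e+00 4.568e+00 4.550e+00 5.710e-01 4.190e-01 4.050e-01 2.530e-01
 9.000e-02 4.000e-03 0.000e+00] rms 0.0006587101512458589
[ 0.911  -0.0221  0.5844  0.0172  0.3833  0.0067  0.9868] 0.003364234391488249
```

Orientation kinematics match exactly. Link lengths will be pinned down once the tool is tilted. Now a traverse, high, to above the rack's outer side while turning the wrist.

```bash
python3 -m inch '[{"rx":0,"ry":0,"rz":8,"x":0,"y":-2,"z":-4,"jaw":5},{"rx":0,"ry":0,"rz":16,"x":-1,"y":-6,"z":-8,"jaw":5},{"rx":0,"ry":0,"rz":24,"x":-2,"y":-10,"z":-11,"jaw":5},{"rx":0,"ry":0,"rz":32,"x":-4,"y":-14.5,"z":-13,"jaw":5},{"rx":0,"ry":0,"rz":40,"x":-5,"y":-19,"z":-13,"jaw":5},{"rx":0,"ry":0,"rz":48,"x":-6,"y":-24,"z":-13,"jaw":5},{"rx":0,"ry":0,"rz":56,"x":-7,"y":-28.5,"z":-13,"jaw":5},{"rx":0,"ry":0,"rz":64,"x":-9,"y":-33,"z":-13,"jaw":5},{"rx":0,"ry":0,"rz":72,"x":-11,"y":-38,"z":-13,"jaw":5},{"rx":0,"ry":0,"rz":80,"x":-13,"y":-42.5,"z":-13,"jaw":5},{"rx":0,"ry":0,"rz":88,"x":-14,"y":-47,"z":-13,"jaw":5},{"rx":0,"ry":0,"rz":95,"x":-15,"y":-51,"z":-13,"jaw":5}]'; python3 st.py
```

```text
time: 8.25
ee_pos: [0.5699, -0.2485, 0.3461]
orientation: [[0.129, 0.992, -0.003], [0.992, -0.13, -0.0], [-0.001, -0.003, -1.0]]
force: [0.7, -0.3, -0.1]
width: 0.05
{'time': 8.25, 'joint_positions': [0.552, 0.5062, -0.3094, 1.3006, 0.1528, 1.3606, 0.117], 'ee_pos': [0.5699, -0.2485, 0.3461], 'orientation': [[0.1295, 0.9916, -0.0031], [0.9916, -0.1295, -0.0004], [-0.0008, -0.0031, -1.0]], 'force': [0.6992, -0.3268, -0.072], 'moment': [-0.0085, -0.1092, 0.0297], 'width': 0.05}
```

```bash
python3 -m inch '[{"rx":0,"ry":0,"rz":8,"x":0,"y":1,"z":0,"jaw":5},{"rx":0,"ry":0,"rz":16,"x":-0.5,"y":2,"z":1,"jaw":5},{"rx":0,"ry":0,"rz":24,"x":-1,"y":3,"z":2,"jaw":5},{"rx":0,"ry":0,"rz":32,"x":-1.5,"y":3,"z":3,"jaw":5},{"rx":0,"ry":0,"rz":40,"x":-2,"y":3,"z":4,"jaw":5},{"rx":0,"ry":0,"rz":48,"x":-2,"y":3,"z":4.8,"jaw":5},{"rx":0,"ry":0,"rz":56,"x":-2,"y":3,"z":4.8,"jaw":5},{"rx":0,"ry":0,"rz":64,"x":-2,"y":3,"z":4.8,"jaw":5},{"rx":0,"ry":0,"rz":72,"x":-2,"y":3,"z":4.8,"jaw":5},{"rx":0,"ry":0,"rz":80,"x":-2,"y":3,"z":4.8,"jaw":5},{"rx":0,"ry":0,"rz":83.6,"x":-2,"y":3,"z":4.8,"jaw":5},{"rx":0,"ry":0,"rz":83.6,"x":-2,"y":3,"z":4.8,"jaw":5}]'; python3 st.py; python3 -m inch '[{"rx":0,"ry":-8,"rz":0,"x":0,"y":0,"z":0,"jaw":5},{"rx":0,"ry":-16,"rz":0,"x":0,"y":0,"z":0,"jaw":5},{"rx":0,"ry":-24,"rz":0,"x":0,"y":0,"z":0,"jaw":5},{"rx":0,"ry":-24,"rz":0,"x":0,"y":0,"z":0,"jaw":5}]'; python3 st.py
```

```text
time: 9.45
ee_pos: [0.5971, -0.2685, 0.2984]
orientation: [[1.0, -0.011, -0.003], [-0.011, -1.0, 0.0], [-0.003, -0.0, -1.0]]
force: [-0.1, 0.4, -0.1]
width: 0.0499
{'time': 9.45, 'joint_positions': [0.3596, 0.575, 0.0533, 1.2927, -0.0291, 1.2775, -1.1685], 'ee_pos': [0.5971, -0.2685, 0.2984], 'orientation': [[0.9999, -0.0106, -0.003], [-0.0106, -0.9999, 0.0], [-0.003, -0.0, -1.0]], 'force': [-0.0769, 0.392, -0.0571], 'moment': [0.0427, 0.0024, -0.0268], 'width': 0.0499}
time: 9.85
ee_pos: [0.5992, -0.2662, 0.2914]
orientation: [[0.909, -0.005, -0.417], [-0.002, -1.0, 0.008], [-0.417, -0.006, -0.909]]
force: [0.4, -0.1, -1.8]
width: 0.0501
{'time': 9.85, 'joint_positions': [0.2873, 0.8359, 0.1022, 0.877, 0.0717, 1.8363, -1.1988], 'ee_pos': [0.5992, -0.2662, 0.2914], 'orientation': [[0.9088, -0.0054, -0.4172], [-0.0025, -1.0, 0.0076], [-0.4172, -0.0058, -0.9088]], 'force': [0.4073, -0.0543, -1.8166], 'moment': [0.0272, -0.4884, 0.0206], 'width': 0.0501}
```

```bash
cat > ik.py <<'E'
from kin import *
D=[json.loads(l) for l in open("log.jsonl")]
M=np.vstack([B(q)[0] for q,t,_ in D]);y=np.hstack([t for _,t,_ in D])
lam=1e-3
X=np.linalg.solve(M.T@M+lam**2*np.eye(10),M.T@y)
rms=np.sqrt(np.mean((M@X-y)**2))
lo=np.array([-3.12,-.3,-1.34,.26,-1.36,.01,-2.84]);hi=np.array([3.12,2.06,1.32,2.42,4.5,1.98,2.84])
def fk(q):
    b,A=B(q);return b@X,A
def ik(p,Rm,q0,n=12,seed=0):
    rng=np.random.default_rng(seed);best=None;T=R.from_matrix(Rm)
    for k in range(n):
        s=np.clip(q0 if k==0 else q0+rng.normal(0,.6,7),lo+.02,hi-.02)
        def f(q):
            t,A=fk(q);return np.r_[(t-p)*10,(A.inv()*T).as_rotvec()*2,.001*(q-(lo+hi)/2)]
        r=least_squares(f,s,bounds=(lo+.02,hi-.02));t,A=fk(r.x)
        e=(np.linalg.norm(t-p),np.degrees((A.inv()*T).magnitude()))
        if best is None or e[0]*1000+e[1]<best[1][0]*1000+best[1][1]-.05:best=(r.x,e)
    return best
def tool(th,yaw,flip):  # th tilt from vertical, heading direction = yaw+180 (pointing inward at yaw=0 -> -x); flip: camera low(+1)/high(-1)
    h=np.array([-np.cos(yaw),-np.sin(yaw),0]);z=np.sin(th)*h+np.array([0,0,-np.cos(th)])
    yv=-flip*np.array([-np.sin(yaw),np.cos(yaw),0]);return np.stack([np.cross(yv,z),yv,z],1)
E
python3 - <<'E'
from ik import *
print(X.round(4),rms)
q0=np.array(D[-1][0]);rad=np.radians
for th in(30,35,40,45,50):
    a=ik(np.array([.4795,-.2765,.087]),tool(rad(th),rad(-1),1),q0)
    a2=ik(np.array([.4795+.1*np.sin(rad(th)),-.2765,.087+.1*np.cos(rad(th))]),tool(rad(th),rad(-1),1),a[0])
    b=ik(np.array([.502,.269,.074]),tool(rad(90-th),rad(-.4),-1),q0*[-1,1,1,1,1,1,-1])
    for n,r in(("rack",a),("pre",a2),("box",b)):print(th,n,np.round(r[0],2),"err mm",round(r[1][0]*1000,1),"deg",round(r[1][1],2))
E
```

```text
[ 2.536e-01 -6.000e-03 -1.970e-02  5.498e-01  6.300e-03 -3.000e-04
  3.708e-01 -5.000e-03 -3.000e-04  3.040e-01] 0.0014665725320614185
30 rack [ 0.35  0.88  0.07  1.44  0.14  1.31 -1.26] err mm 0.0 deg 0.0
30 pre [ 0.34  0.85  0.04  1.22  0.15  1.57 -1.25] err mm 0.0 deg 0.0
30 box [-0.03  1.35 -0.97  0.99  0.25  1.94  0.7 ] err mm 0.0 deg 0.0
35 rack [ 0.33  0.92  0.08  1.38  0.16  1.41 -1.26] err mm 0.0 deg 0.0
35 pre [ 0.33  0.92  0.04  1.13  0.17  1.68 -1.26] err mm 0.0 deg 0.0
35 box [-0.02  1.31 -0.97  1.06  0.28  1.85  0.71] err mm 0.0 deg 0.0
40 rack [ 0.32  0.97  0.09  1.31  0.17  1.52 -1.26] err mm 0.0 deg 0.0
40 pre [ 0.32  0.98  0.03  1.03  0.19  1.79 -1.26] err mm 0.0 deg 0.0
40 box [-0.01  1.26 -0.97  1.12  0.32  1.77  0.7 ] err mm 0.0 deg 0.0
45 rack [ 0.31  1.02  0.1   1.25  0.18  1.61 -1.25] err mm 0.0 deg 0.0
45 pre [ 0.31  1.05  0.03  0.94  0.21  1.9  -1.26] err mm 0.0 deg 0.0
45 box [ 0.01  1.22 -0.97  1.19  0.35  1.69  0.69] err mm 0.0 deg 0.0
50 rack [ 0.29  1.07  0.12  1.19  0.19  1.71 -1.25] err mm 0.0 deg 0.0
50 pre [ 0.16  1.16  0.5   0.86 -0.05  1.96 -1.03] err mm 1.6 deg 0.86
50 box [ 0.02  1.17 -0.97  1.26  0.39  1.6   0.68] err mm 0.0 deg 0.0
```

```bash
cat > rel.py <<'E'
from ik import *
from plant import bot
def rel(p,Rm):
    s=bot.state();R0=np.array(s["orientation"]);t0=np.array(s["ee_pos"])
    d=R0.T@(np.array(p)-t0)*100;rv=np.degrees(R.from_matrix(R0.T@Rm).as_rotvec());return d.round(2).tolist(),rv.round(1).tolist()
E
python3 - <<'E'
from rel import *
rad=np.radians;q=np.array(D[-1][0])
rib=np.array([.4795,-.2765,.087])
for n,p,th in(("P0",(.56,-.277,.2),35),("P1",(.518,-.277,.119),50),("G",rib,50),("L1",rib+[0,0,.05],50),("L2",rib+[0,0,.12],48),("L2b",rib+[0,0,.12],40),("L3",rib+[0,0,.17],35)):
    r=ik(np.array(p),tool(rad(th),rad(-1),1),q);q=r[0];print(n,q.round(2),np.round([r[1][0]*1000,r[1][1]],2),rel(p,tool(rad(th),rad(-1),1)))
E
```

```text
P0 [ 0.33  0.93  0.01  1.    0.18  1.79 -1.26] [0. 0.] ([0.25, 1.16, 9.94], [0.1, -10.3, 0.8])
P1 [ 0.3   1.09  0.08  1.03  0.2   1.86 -1.25] [0. 0.] ([-0.19, 1.23, 19.05], [0.2, -25.3, 0.8])
G [ 0.29  1.07  0.12  1.19  0.19  1.71 -1.25] [0. 0.] ([-2.35, 1.22, 23.56], [0.2, -25.3, 0.8])
L1 [ 0.28  1.01  0.15  1.17  0.18  1.78 -1.21] [0. 0.] ([-4.44, 1.19, 19.02], [0.2, -25.3, 0.8])
L2 [ 0.27  0.92  0.17  1.15  0.18  1.86 -1.17] [0. 0.] ([-7.36, 1.15, 12.66], [0.1, -23.3, 0.8])
L2b [ 0.3   0.84  0.14  1.24  0.15  1.72 -1.19] [0. 0.] ([-7.36, 1.15, 12.66], [0.1, -15.3, 0.8])
L3 [ 0.3   0.75  0.14  1.23  0.14  1.73 -1.17] [0. 0.] ([-9.44, 1.12, 8.12], [0.1, -10.3, 0.8])
```

Every pose is feasible. Moving to the pre-grasp (P0, then P1).

```bash
python3 -m inch '[{"rx":0,"ry":-5,"rz":0.4,"x":0.2,"y":0.6,"z":5,"jaw":4},{"rx":0,"ry":-10,"rz":0.8,"x":0.3,"y":1.2,"z":9.5,"jaw":4},{"rx":0,"ry":-15,"rz":0.8,"x":0.2,"y":1.2,"z":12.5,"jaw":4},{"rx":0,"ry":-20,"rz":0.8,"x":0,"y":1.2,"z":15.5,"jaw":4},{"rx":0.2,"ry":-24,"rz":0.8,"x":-0.2,"y":1.2,"z":18,"jaw":4},{"rx":0.2,"ry":-25.3,"rz":0.8,"x":-0.2,"y":1.2,"z":19,"jaw":4},{"rx":0.2,"ry":-25.3,"rz":0.8,"x":-0.2,"y":1.2,"z":19,"jaw":4},{"rx":0.2,"ry":-25.3,"rz":0.8,"x":-0.2,"y":1.2,"z":19,"jaw":4}]'; python3 st.py; python3 snap.py wrist4 side4 scene4
```

```text
time: 10.65
ee_pos: [0.5189, -0.2799, 0.1291]
orientation: [[0.655, -0.023, -0.755], [-0.021, -1.0, 0.013], [-0.755, 0.007, -0.656]]
force: [-0.3, 0.4, -0.0]
width: 0.04
{'time': 10.65, 'joint_positions': [0.2748, 1.0748, 0.1485, 1.029, 0.1631, 1.848, -1.2178], 'ee_pos': [0.5189, -0.2799, 0.1291], 'orientation': [[0.6552, -0.0235, -0.7551], [-0.0205, -0.9997, 0.0133], [-0.7552, 0.0068, -0.6555]], 'force': [-0.311, 0.441, -0.0196], 'moment': [0.0149, -0.7135, 0.0111], 'width': 0.04}
```

View pics/wrist4.png

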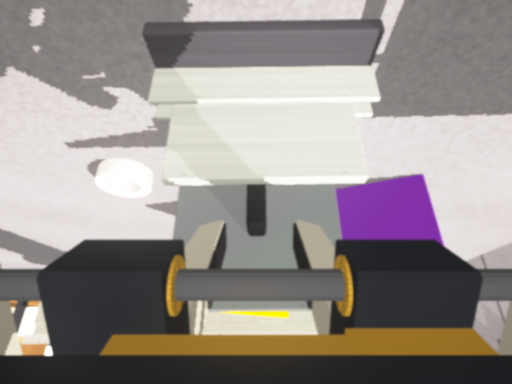

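View pics/side4.png

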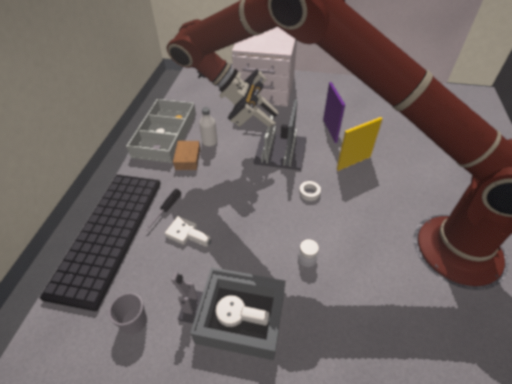

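View pics/scene4.png

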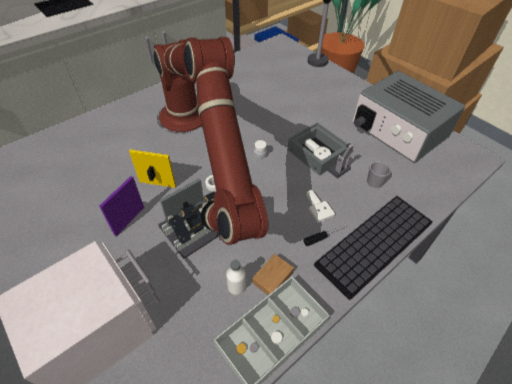

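The wrist view shows the rib centred between the fingers, spanning (247..267, 183..236). I'll measure the rib and the lid face here.

```bash
python3 - <<'E'
from rel import *
from h import *
c=load("wrist4");W=cloud(c);g=c["img"].astype(int)
m=np.zeros(g.shape[:2],bool);m[178:245,240:275]=True;m&=(g.max(2)<70)&(W[...,2]>.05)
P=W[m];print("rib",m.sum(),np.percentile(P,[2,25,50,75,98],axis=0).round(4).tolist())
v,u=np.nonzero(m);print("px",u.min(),u.max(),v.min(),v.max())
f=W[190:236,185:235].reshape(-1,3);f=np.vstack([f,W[190:212,278:330].reshape(-1,3)]);f=f[(f[:,0]<.48)&(f[:,0]>.44)]
mu=f.mean(0);n=np.linalg.svd(f-mu,full_matrices=False)[2][2];print("face",mu.round(4),n.round(4),len(f))
# lid left/right edges at row 200
for r in(195,205):
    x=W[r];ok=np.nonzero((x[:,0]<.48)&(x[:,0]>.44)&(x[:,2]>.06)&(x[:,2]<.17))[0];print(r,ok.min(),ok.max(),x[ok.min()].round(4),x[ok.max()].round(4))
# plate top corner position
t=W[178:183,190:340].reshape(-1,3);print("plate top",np.nanmedian(t,0).round(4))
print(rel([.4795,-.2765,.087],tool(np.radians(50),np.radians(-1),1)))
E
```

```text
rib 849 [[0.475, -0.2837, 0.0826], [0.4931, -0.2809, 0.092], [0.4941, -0.278, 0.1011], [0.4947, -0.2746, 0.1096], [0.4956, -0.2717, 0.1119]]
px 247 264 186 234
face [ 0.4666 -0.268   0.0853] [-0.9999  0.0138  0.0018] 3043
195 178 335 [ 0.4664 -0.2129  0.0746] [ 0.4661 -0.3414  0.0769]
205 177 337 [ 0.4669 -0.2133  0.0839] [ 0.4657 -0.342   0.0856]
plate top [ 0.5328 -0.2846  0.0986]
([0.6, -0.26, 5.79], [0.0, -1.0, -0.5])
```

```bash
python3 -m inch '[{"rx":0,"ry":-1,"rz":-0.5,"x":0.6,"y":-0.15,"z":1,"jaw":4},{"rx":0,"ry":-1,"rz":-0.5,"x":0.6,"y":-0.15,"z":2,"jaw":4},{"rx":0,"ry":-1,"rz":-0.5,"x":0.6,"y":-0.15,"z":3,"jaw":4},{"rx":0,"ry":-1,"rz":-0.5,"x":0.6,"y":-0.15,"z":3,"jaw":4},{"rx":0,"ry":-1,"rz":-0.5,"x":0.6,"y":-0.15,"z":3,"jaw":4}]'; python3 st.py; python3 - <<'E'
from rel import *
print(rel([.4805,-.2777,.0875],tool(np.radians(50),np.radians(-.8),1)))
E
```

```text
time: 11.3
ee_pos: [0.4995, -0.2772, 0.1032]
orientation: [[0.639, -0.017, -0.769], [-0.01, -1.0, 0.014], [-0.769, -0.002, -0.639]]
force: [-0.4, 0.4, -0.0]
width: 0.0402
{'time': 11.3, 'joint_positions': [0.2761, 1.0838, 0.1449, 1.1057, 0.1672, 1.7848, -1.2232], 'ee_pos': [0.4995, -0.2772, 0.1032], 'orientation': [[0.6387, -0.0174, -0.7692], [-0.0099, -0.9998, 0.0143], [-0.7694, -0.0015, -0.6388]], 'force': [-0.3906, 0.3821, -0.048], 'moment': [0.0188, -0.7429, -0.0597], 'width': 0.0402}
([-0.01, 0.08, 2.46], [-0.2, 0.3, -0.1])
```

On axis, with 2.45 cm to go. Advancing and gripping hard.

```bash
python3 -m inch '[{"rx":0,"ry":0,"rz":0,"x":0,"y":0.1,"z":1,"jaw":4},{"rx":0,"ry":0,"rz":0,"x":0,"y":0.1,"z":2,"jaw":4},{"rx":0,"ry":0,"rz":0,"x":0,"y":0.1,"z":2.4,"jaw":4},{"rx":0,"ry":0,"rz":0,"x":0,"y":0.1,"z":2.4,"jaw":4},{"rx":0,"ry":0,"rz":0,"x":0,"y":0.1,"z":2.4,"jaw":0.5},{"rx":0,"ry":0,"rz":0,"x":0,"y":0.1,"z":2.4,"jaw":0.5},{"rx":0,"ry":0,"rz":0,"x":0,"y":0.1,"z":2.4,"jaw":0.5},{"rx":0,"ry":0,"rz":0,"x":0,"y":0.1,"z":2.4,"jaw":0.5},{"rx":0,"ry":0,"rz":0,"x":0,"y":0.1,"z":2.4,"jaw":0.5}]' 55; python3 st.py; python3 - <<'E'
from rel import *
print(rel([.4805,-.2777,.0875],tool(np.radians(50),np.radians(-.8),1)))
E
```

```text
time: 12.2
ee_pos: [0.4812, -0.2776, 0.088]
orientation: [[0.639, -0.018, -0.769], [-0.01, -1.0, 0.015], [-0.769, -0.002, -0.639]]
force: [0.6, -0.4, 0.7]
width: 0.0137
{'time': 12.2, 'joint_positions': [0.2814, 1.0749, 0.144, 1.1802, 0.1701, 1.7185, -1.2305], 'ee_pos': [0.4812, -0.2776, 0.088], 'orientation': [[0.639, -0.0176, -0.769], [-0.0098, -0.9998, 0.0147], [-0.7691, -0.0018, -0.6391]], 'force': [0.6042, -0.3786, 0.7371], 'moment': [0.1282, -0.7004, -0.1849], 'width': 0.0137}
([-0.01, 0.01, 0.09], [-0.2, 0.3, -0.1])
```

Gripped: the width is 13.7 mm and the rib is 14. Lifting straight up out of the slot.

```bash
python3 -m inch '[{"rx":0,"ry":0,"rz":0,"x":-0.77,"y":0,"z":-0.64,"jaw":0.5},{"rx":0,"ry":0,"rz":0,"x":-1.54,"y":0,"z":-1.28,"jaw":0.5},{"rx":0,"ry":0,"rz":0,"x":-2.31,"y":0,"z":-1.92,"jaw":0.5},{"rx":0,"ry":0,"rz":0,"x":-3.46,"y":0,"z":-2.88,"jaw":0.5},{"rx":0,"ry":0,"rz":0,"x":-5,"y":0,"z":-4.15,"jaw":0.5},{"rx":0,"ry":0,"rz":0,"x":-6.54,"y":0,"z":-5.43,"jaw":0.5},{"rx":0,"ry":0,"rz":0,"x":-7.69,"y":0,"z":-6.39,"jaw":0.5},{"rx":0,"ry":0,"rz":0,"x":-7.69,"y":0,"z":-6.39,"jaw":0.5},{"rx":0,"ry":0,"rz":0,"x":-7.69,"y":0,"z":-6.39,"jaw":0.5}]'; python3 st.py; python3 snap.py scene5 side5
```

```text
time: 13.1
ee_pos: [0.481, -0.2781, 0.188]
orientation: [[0.64, -0.018, -0.769], [-0.01, -1.0, 0.014], [-0.769, -0.001, -0.64]]
force: [-0.4, -0.3, -3.3]
width: 0.0138
{'time': 13.1, 'joint_positions': [0.2783, 0.9624, 0.1552, 1.1379, 0.1887, 1.8666, -1.1882], 'ee_pos': [0.481, -0.2781, 0.188], 'orientation': [[0.6395, -0.0176, -0.7686], [-0.0103, -0.9998, 0.0144], [-0.7687, -0.0013, -0.6396]], 'force': [-0.3684, -0.2812, -3.2547], 'moment': [-0.01, -1.3607, 0.0404], 'width': 0.0138}
```

View pics/side5.png

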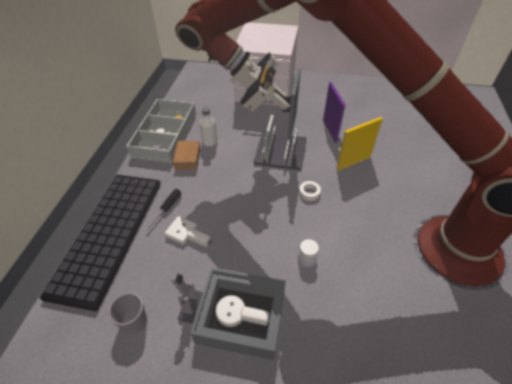

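View pics/scene5.png

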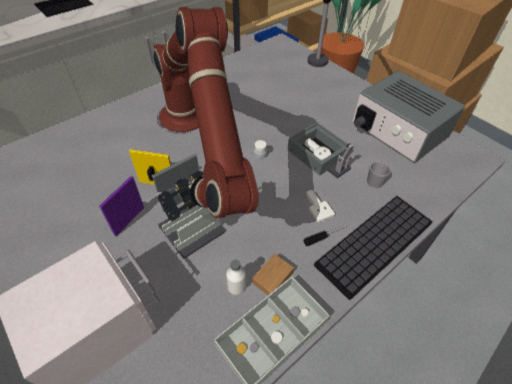

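Lid is clear of the rack; the wrist force dropped by about 3.3 N. Planning the roll and the carry.

```bash
python3 - <<'E'
from rel import *
print("rms",rms)
rad=np.radians;q=np.array(D[-1][0])
def T(th,yaw,roll): return tool(rad(th),rad(yaw),1)@R.from_euler("z",roll,degrees=True).as_matrix()
for n,p,th,ro in(("A",(.5,-.2,.25),40,0),("B1",(.5,-.1,.28),40,-45),("B",(.5,0,.28),40,-90),("B3",(.5,.1,.28),40,-135),("C",(.503,.2,.25),40,-180),("C2",(.503,.269,.2),40,-180),("F",(.503,.269,.0745),39.7,-180)):
    r=ik(np.array(p),T(th,-.8,ro),q,6);q=r[0];print(n,q.round(2),np.round([r[1][0]*1000,r[1][1]],2),rel(p,T(th,-.8,ro)))
E
```

```text
rms 0.001306730621881261
A [ 0.18  0.79  0.15  1.21  0.09  1.81 -1.27] [0. 0.] ([-3.69, -7.83, -5.4], [-0.2, 10.4, -0.1])
B1 [ 0.15  0.72 -0.06  1.25  0.09  1.86 -0.72] [0. 0.] ([-6.09, -17.83, -7.16], [-4.3, 9.8, -44.9])
B [ 0.14  0.72 -0.32  1.28  0.09  1.86 -0.2 ] [0. 0.] ([-6.19, -27.83, -7.01], [-8.3, 8.0, -89.8])
B3 [ 0.14  0.78 -0.63  1.26  0.12  1.86  0.28] [0. 0.] ([-6.28, -37.83, -6.86], [-12.3, 4.8, -134.6])
C [ 0.11  0.93 -0.96  1.21  0.23  1.84  0.75] [0. 0.] ([-3.87, -47.82, -5.03], [16.3, 0.4, 179.2])
C2 [ 0.01  1.02 -0.98  1.18  0.27  1.77  0.67] [0. 0.] ([-0.09, -54.71, -1.74], [16.3, 0.4, 179.2])
F [ 0.02  1.17 -0.97  1.26  0.39  1.6   0.67] [0. 0.] ([9.58, -54.68, 6.26], [16.8, 0.4, 179.2])
```

```bash
python3 -m inch '[{"rx":0,"ry":2.5,"rz":0,"x":-1.8,"y":-0.5,"z":-1.8,"jaw":0.5},{"rx":0,"ry":5,"rz":0,"x":-3,"y":-2,"z":-3.5,"jaw":0.5},{"rx":0,"ry":7.5,"rz":0,"x":-3.7,"y":-4.5,"z":-5,"jaw":0.5},{"rx":-0.2,"ry":10.4,"rz":0,"x":-3.7,"y":-7.8,"z":-5.4,"jaw":0.5},{"rx":-0.2,"ry":10.4,"rz":0,"x":-3.7,"y":-7.8,"z":-5.4,"jaw":0.5},{"rx":-0.2,"ry":10.4,"rz":0,"x":-3.7,"y":-7.8,"z":-5.4,"jaw":0.5}]'; python3 st.py; python3 - <<'E'
from rel import *
rad=np.radians
def T(th,yaw,roll): return tool(rad(th),rad(yaw),1)@R.from_euler("z",roll,degrees=True).as_matrix()
for p,ro in (((.5,-.14,.28),-30),((.5,-.08,.28),-60),((.5,0,.28),-90),((.5,.07,.28),-100)): print(p,ro,rel(p,T(40,-.8,ro)))
E
```

```text
time: 13.8
ee_pos: [0.5, -0.1998, 0.2506]
orientation: [[0.766, -0.013, -0.643], [-0.011, -1.0, 0.008], [-0.643, 0.001, -0.766]]
force: [-0.6, -0.5, -3.1]
width: 0.0136
{'time': 13.8, 'joint_positions': [0.1899, 0.7897, 0.1282, 1.2178, 0.1035, 1.8094, -1.2825], 'ee_pos': [0.5, -0.1998, 0.2506], 'orientation': [[0.766, -0.0129, -0.6427], [-0.0106, -0.9999, 0.0075], [-0.6428, 0.001, -0.766]], 'force': [-0.6471, -0.5082, -3.0509], 'moment': [-0.0777, -1.1678, 0.0298], 'width': 0.0136}
(0.5, -0.14, 0.28) -30 ([-1.95, -5.97, -2.21], [0.1, 0.0, -30.0])
(0.5, -0.08, 0.28) -60 ([-2.01, -11.97, -2.17], [0.1, 0.0, -60.0])
(0.5, 0, 0.28) -90 ([-2.1, -19.97, -2.11], [0.1, 0.1, -90.0])
(0.5, 0.07, 0.28) -100 ([-2.17, -26.97, -2.05], [0.1, 0.1, -100.0])
```

```bash
python3 -m inch '[{"rx":0,"ry":0,"rz":-7,"x":-0.5,"y":-1,"z":-0.6,"jaw":0.5},{"rx":0,"ry":0,"rz":-14,"x":-1.5,"y":-3,"z":-1.6,"jaw":0.5},{"rx":0,"ry":0,"rz":-22,"x":-2,"y":-5,"z":-2.2,"jaw":0.5},{"rx":0,"ry":0,"rz":-30,"x":-2,"y":-7,"z":-2.2,"jaw":0.5},{"rx":0,"ry":0,"rz":-38,"x":-2,"y":-9,"z":-2.2,"jaw":0.5},{"rx":0,"ry":0,"rz":-46,"x":-2,"y":-11,"z":-2.2,"jaw":0.5},{"rx":0,"ry":0,"rz":-54,"x":-2,"y":-13,"z":-2.2,"jaw":0.5},{"rx":0,"ry":0,"rz":-62,"x":-2,"y":-15,"z":-2.1,"jaw":0.5},{"rx":0,"ry":0,"rz":-70,"x":-2.1,"y":-17,"z":-2.1,"jaw":0.5},{"rx":0,"ry":0,"rz":-78,"x":-2.1,"y":-19,"z":-2.1,"jaw":0.5},{"rx":0,"ry":0,"rz":-86,"x":-2.1,"y":-20,"z":-2.1,"jaw":0.5},{"rx":0,"ry":0,"rz":-90,"x":-2.1,"y":-20,"z":-2.1,"jaw":0.5}]'; python3 st.py; python3 - <<'E'
from rel import *
rad=np.radians
def T(th,yaw,roll): return tool(rad(th),rad(yaw),1)@R.from_euler("z",roll,degrees=True).as_matrix()
for p,ro in (((.5,0.,.28),-90),((.503,.2,.27),-178),((.503,.2,.27),-180)): print(p,ro,rel(p,T(40,-.6,ro)))
E
```

```text
time: 15.0
ee_pos: [0.5003, -0.0007, 0.2788]
orientation: [[0.011, 0.765, -0.644], [1.0, -0.008, 0.008], [0.001, -0.644, -0.765]]
force: [0.3, -0.6, -2.7]
width: 0.0137
{'time': 15.0, 'joint_positions': [0.1731, 0.7437, -0.4005, 1.2735, 0.1202, 1.8602, -0.2433], 'ee_pos': [0.5003, -0.0007, 0.2788], 'orientation': [[0.0109, 0.7651, -0.6439], [0.9999, -0.0079, 0.0075], [0.0007, -0.6439, -0.7651]], 'force': [0.3022, -0.5927, -2.6859], 'moment': [-0.0201, -1.2096, -0.0103], 'width': 0.0137}
(0.5, 0.0, 0.28) -90 ([0.07, -0.1, -0.07], [-0.1, -0.0, 0.0])
(0.503, 0.2, 0.27) -178 ([20.07, 0.61, 0.65], [-0.0, -0.1, -88.0])
(0.503, 0.2, 0.27) -180 ([20.07, 0.61, 0.65], [-0.0, -0.1, -90.0])
```

```bash
python3 -m inch '[{"rx":0,"ry":0,"rz":-7,"x":1,"y":0,"z":0,"jaw":0.5},{"rx":0,"ry":0,"rz":-15,"x":3,"y":0,"z":0,"jaw":0.5},{"rx":0,"ry":0,"rz":-23,"x":5,"y":0,"z":0,"jaw":0.5},{"rx":0,"ry":0,"rz":-31,"x":7,"y":0,"z":0,"jaw":0.5},{"rx":0,"ry":0,"rz":-39,"x":9,"y":0,"z":0,"jaw":0.5},{"rx":0,"ry":0,"rz":-47,"x":11,"y":0,"z":0,"jaw":0.5},{"rx":0,"ry":0,"rz":-55,"x":13,"y":0,"z":0,"jaw":0.5},{"rx":0,"ry":0,"rz":-63,"x":15,"y":0,"z":0,"jaw":0.5},{"rx":0,"ry":0,"rz":-71,"x":17,"y":0,"z":0.3,"jaw":0.5},{"rx":0,"ry":0,"rz":-79,"x":19,"y":0.3,"z":0.5,"jaw":0.5},{"rx":0,"ry":0,"rz":-86,"x":20,"y":0.6,"z":0.6,"jaw":0.5},{"rx":0,"ry":0,"rz":-90,"x":20,"y":0.6,"z":0.6,"jaw":0.5}]'; python3 st.py; python3 snap.py wrist6 scene6 side6; python3 - <<'E'
from rel import *
rad=np.radians
for p in ((.503,.2689,.15),(.503,.2689,.0945)): print(p,rel(p,tool(rad(39.7),rad(-.4),-1)))
E
```

```text
time: 16.2
ee_pos: [0.5047, 0.1983, 0.2686]
orientation: [[-0.765, 0.012, -0.644], [0.011, 1.0, 0.005], [0.644, -0.003, -0.765]]
force: [-0.8, -1.6, -3.5]
width: 0.0139
{'time': 16.2, 'joint_positions': [0.0812, 0.9218, -0.918, 1.1618, 0.2162, 1.8734, 0.7744], 'ee_pos': [0.5047, 0.1983, 0.2686], 'orientation': [[-0.7652, 0.0117, -0.6436], [0.011, 0.9999, 0.0051], [0.6436, -0.0031, -0.7653]], 'force': [-0.8281, -1.631, -3.5418], 'moment': [0.0509, -1.2672, 0.0805], 'width': 0.0139}
(0.503, 0.2689, 0.15) ([-7.38, 7.25, 9.34], [0.1, -0.3, -0.7])
(0.503, 0.2689, 0.0945) ([-10.94, 7.28, 13.59], [0.1, -0.3, -0.7])
```

View pics/scene6.png

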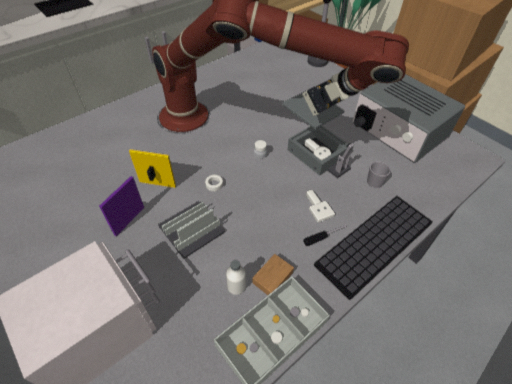

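View pics/side6.png

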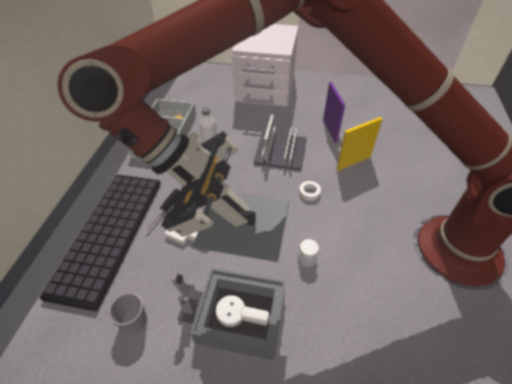

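View pics/wrist6.png

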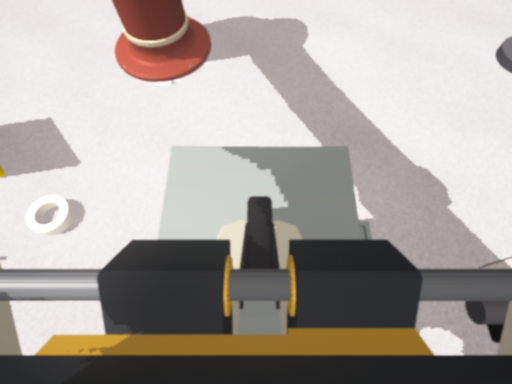

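The lid hangs about level, handle up. The wrist view shows its far edge at v≈147 and its sides at u≈168 and 352. I'll measure the lid in the grip, and the clearance to the instrument by the box.

```bash
cat > lidm.py <<'E'
from h import *
import sys
from plant import bot
def lidmeas(n,s,zt=None):
    c=load(n);W=cloud(c);t=np.array(s["ee_pos"])
    m=np.zeros(W.shape[:2],bool);m[120:238,120:400]=True;m&=(abs(W[...,2]-(t[2]-.0145))<.012)&(W[...,0]<t[0]-.015)
    k,l,st,ce=cv2.connectedComponentsWithStats(m.astype(np.uint8));i=1+np.argmax(st[1:,4]);m=l==i
    P=W[m];mu=np.median(P,0);P=P[abs(P[:,2]-mu[2])<.008];A=np.c_[P[:,:2]-mu[:2],np.ones(len(P))];co=np.linalg.lstsq(A,P[:,2],rcond=None)[0]
    print("plane slope x,y",co[:2].round(4),"z",co[2].round(4),"TCPz-z",(t[2]-co[2]-co[0]*(t[0]-mu[0])-co[1]*(t[1]-mu[1])).round(4))
    z0=co[2]
    L=[];Rr=[];T=[];v,u=np.nonzero(m)
    for r in range(v.min()+6,235,3):
        q=u[v==r];L.append(onz(c,q.min()-.5,r,z0)[:2]);Rr.append(onz(c,q.max()+.5,r,z0)[:2])
    for cc in range(u.min()+12,u.max()-12,3):
        q=v[u==cc];T.append(onz(c,cc,q.min()-.5,z0)[:2])
    f=lambda P:cv2.fitLine(np.array(P,np.float32),cv2.DIST_HUBER,0,.001,.001).ravel()
    l,r,tt=f(L),f(Rr),f(T)
    dl=l[:2]*np.sign(l[0]);dr=r[:2]*np.sign(r[0]);dt=tt[:2]*np.sign(tt[1]);dt=np.array([dt[1],-dt[0]])
    d=dl+dr+dt;d/=np.linalg.norm(d);nn=np.array([-d[1],d[0]])
    print("angles",[np.degrees(np.arctan2(a[1],a[0])).round(2) for a in(dl,dr,dt)],"width",((l[2:]-r[2:])@nn).round(4))
    C=d*(tt[2:]@d+.075)+nn*((l[2:]+r[2:])@nn/2);print("lid centre",C.round(4),"TCP-centre",(t[:2]-C).round(4),"yaw",np.degrees(np.arctan2(d[1],d[0])).round(2));return C
E
python3 - <<'E'
from lidm import *
s=bot.state();lidmeas("wrist6",s)
W=cloud(load("scene0")).reshape(-1,3);m=(W[:,2]>.06)&(W[:,1]>.36)&(W[:,1]<.8)&(W[:,0]>.3)&(W[:,0]<.9)
print("device min y by x",[(x,W[m&(abs(W[:,0]-x)<.02)][:,1].min().round(3) if (m&(abs(W[:,0]-x)<.02)).any() else None) for x in(.45,.5,.55,.6,.65,.7,.75)], W[m][:,2].max())
E
```

```text
plane slope x,y [-0.0095 -0.0054] z 0.2548 TCPz-z 0.015Traceback (most recent call last):
  File "<stdin>", line 2, in <module>
  File "lidm.py", line 13, in lidmeas
    q=u[v==r];L.append(onz(c,q.min()-.5,r,z0)[:2]);Rr.append(onz(c,q.max()+.5,r,z0)[:2])
                             ~~~~~^^
    return umr_minimum(a, axis, None, out, keepdims, initial, where)
ValueError: zero-size array to reduction operation minimum which has no identity
```

```bash
sed -i 's/q=u\[v==r\];L/q=u[v==r]\n        if len(q)<60: continue\n        L/' lidm.py; sed -i 's/;W\[...,0\]<t/;W[...,0]<t/' lidm.py; python3 - <<'E'
from lidm import *
s=bot.state();lidmeas("wrist6",s)
W=cloud(load("scene0")).reshape(-1,3);m=(W[:,2]>.06)&(W[:,1]>.36)&(W[:,1]<.8)&(W[:,0]>.3)&(W[:,0]<.9)
print("device min y by x",[(x,W[m&(abs(W[:,0]-x)<.02)][:,1].min().round(3) if (m&(abs(W[:,0]-x)<.02)).any() else None) for x in(.45,.5,.55,.6,.65,.7,.75)], W[m][:,2].max())
E
```

```text
plane slope x,y [-0.0095 -0.0054] z 0.2548 TCPz-z 0.015
angles [np.float32(-0.63), np.float32(-1.14), np.float32(-0.85)] width -0.1289
lid centre [0.5049 0.1973] TCP-centre [ 0.0003 -0.0001] yaw -0.88
device min y by x [(0.45, None), (0.5, np.float64(0.44)), (0.55, np.float64(0.438)), (0.6, np.float64(0.493)), (0.65, np.float64(0.481)), (0.7, np.float64(0.482)), (0.75, np.float64(0.493))] 0.16849633582533474
```

The TCP sits within 0.5 mm of the lid's centre in plan, the lid is level within 0.6°, and the instrument is clear (y > 0.44). Moving over the box to about 12 mm above the rim.

```bash
python3 -m inch '[{"rx":0,"ry":0,"rz":0,"x":-0.1,"y":2.5,"z":0.1,"jaw":0.5},{"rx":0.3,"ry":-0.4,"rz":-0.4,"x":-1,"y":5.5,"z":1.5,"jaw":0.5},{"rx":0.3,"ry":-0.4,"rz":-0.4,"x":-3,"y":7.2,"z":4,"jaw":0.5},{"rx":0.3,"ry":-0.4,"rz":-0.4,"x":-5.2,"y":7.2,"z":6.7,"jaw":0.5},{"rx":0.3,"ry":-0.4,"rz":-0.4,"x":-7.3,"y":7.2,"z":9.3,"jaw":0.5},{"rx":0.3,"ry":-0.4,"rz":-0.4,"x":-9.2,"y":7.2,"z":11.5,"jaw":0.5},{"rx":0.3,"ry":-0.4,"rz":-0.4,"x":-10.9,"y":7.2,"z":13.5,"jaw":0.5},{"rx":0.3,"ry":-0.4,"rz":-0.4,"x":-10.9,"y":7.2,"z":13.5,"jaw":0.5},{"rx":0.3,"ry":-0.4,"rz":-0.4,"x":-10.9,"y":7.2,"z":13.5,"jaw":0.5}]'; python3 st.py; python3 snap.py wrist7 side7 scene7; python3 - <<'E'
from lidm import *
s=bot.state();lidmeas("wrist7",s)
crop(load("side7"),150,240,310,370,4.8,"pics/c7.png");crop(load("scene7"),270,90,400,190,6,"pics/c8.png")
E
```

```text
time: 17.25
ee_pos: [0.5029, 0.2703, 0.0978]
orientation: [[-0.771, 0.008, -0.637], [0.008, 1.0, 0.003], [0.637, -0.003, -0.771]]
force: [1.1, -0.2, -2.0]
width: 0.0137
{'time': 17.25, 'joint_positions': [-0.0304, 1.1179, -0.8602, 1.2353, 0.3045, 1.5986, 0.7401], 'ee_pos': [0.5029, 0.2703, 0.0978], 'orientation': [[-0.771, 0.0083, -0.6368], [0.0081, 1.0, 0.0032], [0.6368, -0.0027, -0.771]], 'force': [1.1294, -0.1521, -2.0453], 'moment': [0.1164, -1.1834, -0.045], 'width': 0.0137}
plane slope x,y [-0.0008 -0.0052] z 0.0837 TCPz-z 0.0162
angles [np.float32(-0.71), np.float32(-0.67), np.float32(-0.63)] width -0.1289
lid centre [0.5033 0.2693] TCP-centre [-0.0001  0.0025] yaw -0.67
```

View pics/c7.png

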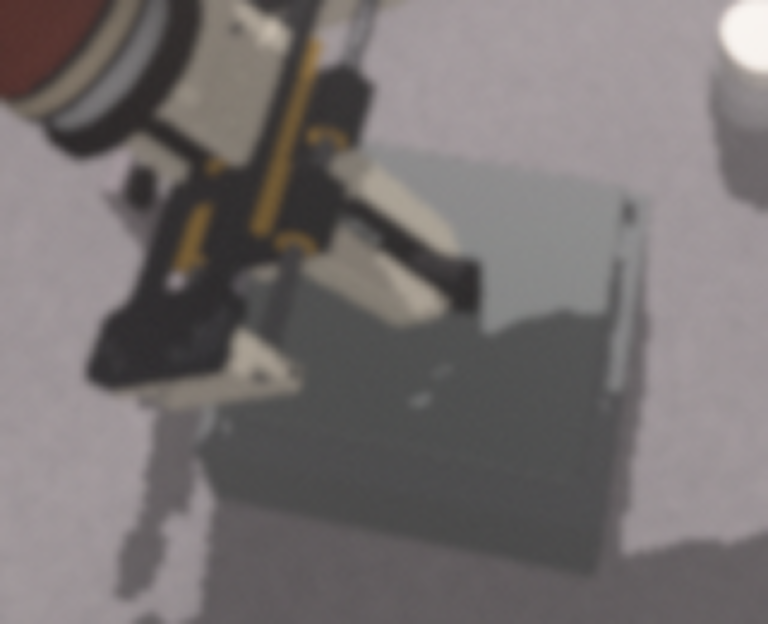

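View pics/c8.png

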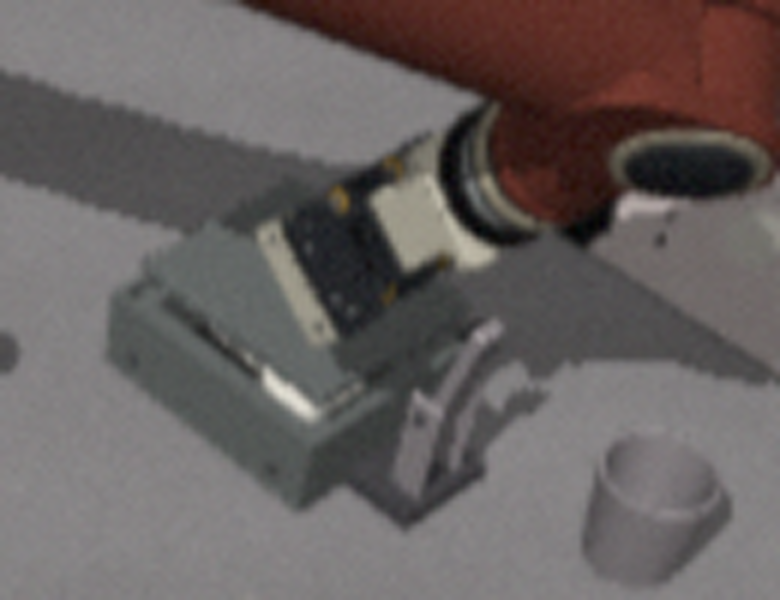

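View pics/wrist7.png

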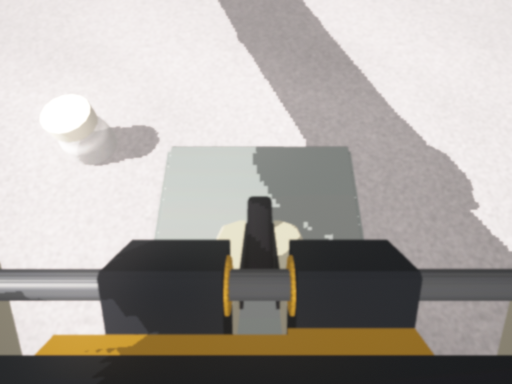

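```bash
python3 st.py; python3 - <<'E'
from h import *
from plant import bot
z=bot.state()["ee_pos"][2]-.0145
c=load("scene7")
for n,u,v in(("(-x,-y)",294.2,134),("(+x,-y)",323.7,159.2)):print(n,onz(c,u,v,z).round(4))
# box outer top corners in the same image at .058
for n,p in(("(-x,-y)",(107/6+270,293/6+90)),("(+x,-y)",(300/6+270,440/6+90))):print("box",n,onz(c,*p,.058).round(4))
for nm in("side7","scene7"):
    W=cloud(load(nm)).reshape(-1,3);m=(abs(W[:,2]-z)<.004)&(abs(W[:,0]-.5)<.1)&(abs(W[:,1]-.27)<.09);P=W[m]
    print(nm,"lid z",np.median(P[:,2]).round(4),"x",np.percentile(P[:,0],[.5,99.5]).round(4),"y",np.percentile(P[:,1],[.5,99.5]).round(4),len(P))
    m=(abs(W[:,2]-.058)<.003)&(abs(W[:,0]-.5)<.11)&(abs(W[:,1]-.27)<.1);P=W[m]
    print("  rim x",np.percentile(P[:,0],[.5,99.5]).round(4),"y",np.percentile(P[:,1],[.5,99.5]).round(4),len(P))
E
```

```text
{'time': 17.4, 'joint_positions': [-0.0309, 1.1153, -0.8627, 1.2345, 0.3045, 1.598, 0.7404], 'ee_pos': [0.5033, 0.2718, 0.0998], 'orientation': [[-0.7732, 0.0072, -0.6341], [0.0053, 1.0, 0.005], [0.6341, 0.0005, -0.7732]], 'force': [-0.2186, 0.1698, -2.4867], 'moment': [0.0613, -1.2095, -0.0035], 'width': 0.0139}
(-x,-y) [0.4353 0.2053 0.0853]
(+x,-y) [0.5907 0.1943 0.0853]
box (-x,-y) [0.419  0.1922 0.058 ]
box (+x,-y) [0.5804 0.1929 0.058 ]
side7 lid z 0.0833 x [0.4257 0.5717] y [0.2058 0.335 ] 3032
  rim x [0.414  0.5845] y [0.1952 0.3442] 550
scene7 lid z 0.0846 x [0.4285 0.5779] y [0.2058 0.336 ] 611
  rim x [0.4152 0.6071] y [0.1937 0.3413] 148
```

All three views agree that the lid is centred in x and about 2 mm high in y. I'll correct that and lower in two stages.

```bash
python3 -m inch '[{"rx":0,"ry":0,"rz":0,"x":-0.2,"y":-0.1,"z":0.4,"jaw":0.5},{"rx":0,"ry":0,"rz":0,"x":-0.5,"y":-0.2,"z":0.8,"jaw":0.5},{"rx":0,"ry":0,"rz":0,"x":-0.8,"y":-0.2,"z":1.1,"jaw":0.5},{"rx":0,"ry":0,"rz":0,"x":-0.8,"y":-0.2,"z":1.1,"jaw":0.5},{"rx":0,"ry":0,"rz":0,"x":-0.8,"y":-0.2,"z":1.1,"jaw":0.5},{"rx":0,"ry":0,"rz":0,"x":-0.8,"y":-0.2,"z":1.1,"jaw":0.5}]'; python3 st.py;python3 snap.py wrist8;python3 - <<'E'
from lidm import *
s=bot.state();lidmeas("wrist8",s)
from rel import *
print(rel([.502,.269,.0745],tool(np.radians(39.5),np.radians(-.4),-1)))
E
```

```text
time: 18.0
ee_pos: [0.5017, 0.2695, 0.0845]
orientation: [[-0.772, 0.006, -0.636], [0.005, 1.0, 0.004], [0.636, -0.0, -0.772]]
force: [0.1, -0.5, -3.1]
width: 0.0135
{'time': 18.0, 'joint_positions': [-0.0287, 1.1316, -0.8566, 1.2471, 0.3142, 1.5766, 0.7444], 'ee_pos': [0.5017, 0.2695, 0.0845], 'orientation': [[-0.7716, 0.0064, -0.6361], [0.0052, 1.0, 0.0037], [0.6361, -0.0005, -0.7716]], 'force': [0.0789, -0.5064, -3.0695], 'moment': [0.0479, -1.2185, -0.0046], 'width': 0.0135}
plane slope x,y [ 0.0004 -0.003 ] z 0.0703 TCPz-z 0.0143
angles [np.float32(-0.63), np.float32(-0.55), np.float32(-0.44)] width -0.1416
lid centre [0.4996 0.2689] TCP-centre [0.0021 0.0006] yaw -0.54
([-0.67, -0.05, 0.76], [-0.0, 0.0, 0.0])
```

```bash
python3 -m inch '[{"rx":0,"ry":0,"rz":0,"x":-0.2,"y":-0.05,"z":0.24,"jaw":0.5},{"rx":0,"ry":0,"rz":0,"x":-0.4,"y":-0.05,"z":0.48,"jaw":0.5},{"rx":0,"ry":0,"rz":0,"x":-0.6,"y":-0.05,"z":0.72,"jaw":0.5},{"rx":0,"ry":0,"rz":0,"x":-0.65,"y":-0.05,"z":0.77,"jaw":0.5},{"rx":0,"ry":0,"rz":0,"x":-0.65,"y":-0.05,"z":0.77,"jaw":0.5},{"rx":0,"ry":0,"rz":0,"x":-0.65,"y":-0.05,"z":0.77,"jaw":0.5}]'; python3 st.py;python3 snap.py side9 scene9; python3 - <<'E'
from h import *
crop(load("side9"),150,240,310,370,4.8,"pics/c9.png");crop(load("scene9"),270,90,400,190,6,"pics/c10.png")
E
```

```text
time: 18.65
ee_pos: [0.5017, 0.2686, 0.0759]
orientation: [[-0.771, 0.006, -0.637], [0.005, 1.0, 0.004], [0.637, -0.0, -0.771]]
force: [0.4, -2.7, 5.3]
width: 0.0137
{'time': 18.65, 'joint_positions': [-0.0283, 1.142, -0.8533, 1.2502, 0.3203, 1.5663, 0.7471], 'ee_pos': [0.5017, 0.2686, 0.0759], 'orientation': [[-0.771, 0.0061, -0.6367], [0.005, 1.0, 0.0035], [0.6368, -0.0005, -0.7711]], 'force': [0.4389, -2.6536, 5.3495], 'moment': [-0.2429, -0.2009, 0.2417], 'width': 0.0137}
```

View pics/c10.png

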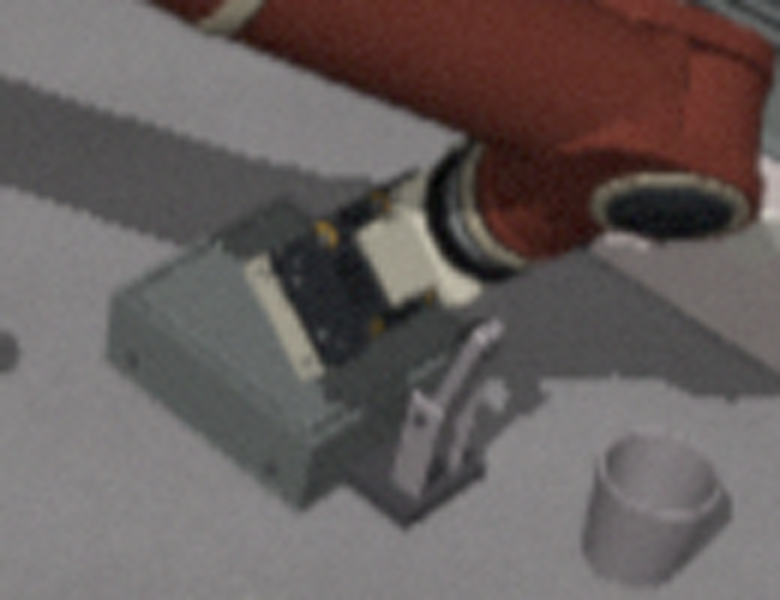

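View pics/c9.png

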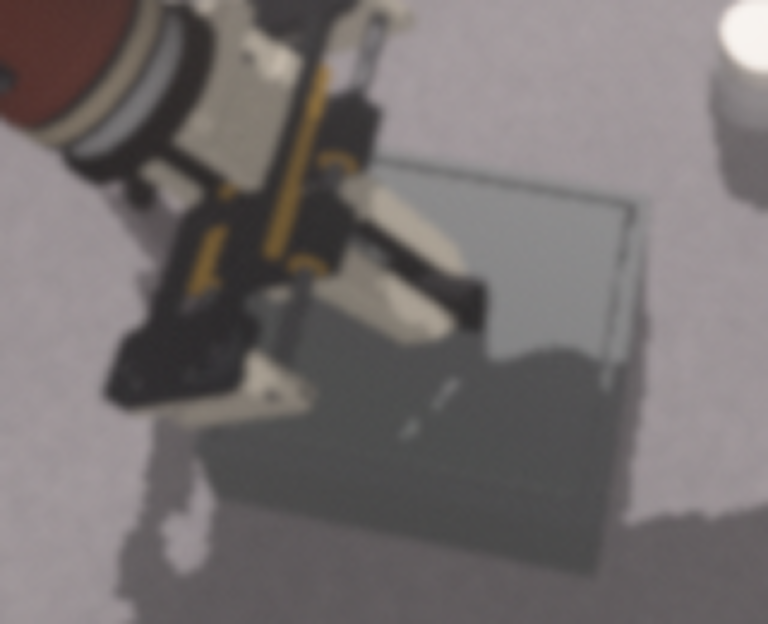

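```bash
python3 snap.py wrist10; python3 st.py; python3 - <<'E'
from h import *
c=load("wrist10");W=cloud(c);z=W[...,2]*1000
crop(c,140,120,380,245,3.3,"pics/c11.png")
for r in(170,200,225):print(r,np.nan_to_num(z[r,140:390:5]).round(0).astype(int).tolist())
for u in(190,230,300,340):print(u,z[135:180:3,u].round(1).tolist())
P=W[165:232,180:345].reshape(-1,3);P=P[(abs(P[:,2]-.061)<.006)];A=np.c_[P[:,:2]-P[:,:2].mean(0),np.ones(len(P))];print(np.linalg.lstsq(A,P[:,2],rcond=None)[0].round(4))
E
```

```text
{'time': 18.8, 'joint_positions': [-0.0284, 1.142, -0.8533, 1.2501, 0.3203, 1.5663, 0.7471], 'ee_pos': [0.5017, 0.2686, 0.0759], 'orientation': [[-0.7711, 0.0062, -0.6366], [0.005, 1.0, 0.0036], [0.6366, -0.0005, -0.7712]], 'force': [0.6046, -2.6096, 5.4796], 'moment': [-0.24, -0.1665, 0.2418], 'width': 0.0136}
170 [2, 2, 2, 1, 60, 58, 62, 62, 62, 62, 61, 61, 61, 62, 63, 61, 61, 61, 62, 61, 62, 63, 62, 61, 61, 62, 62, 62, 61, 63, 61, 62, 62, 61, 61, 61, 62, 62, 62, 62, 0, 62, 62, 54, 58, 59, 2, 2, 1, 2]
200 [2, 2, 60, 60, 58, 61, 62, 62, 62, 62, 62, 62, 63, 62, 61, 61, 62, 61, 61, 62, 61, 62, 88, 90, 90, 90, 88, 63, 62, 62, 61, 63, 62, 62, 62, 62, 62, 62, 62, 62, 61, 61, 63, 62, 54, 62, 61, 2, 1, 2]
225 [2, 2, 60, 60, 61, 61, 62, 62, 62, 62, 62, 61, 60, 62, 61, 62, 61, 83, 84, 84, 84, 81, 90, 90, 91, 90, 89, 83, 83, 84, 83, 62, 61, 62, 61, 62, 62, 61, 61, 61, 62, 61, 61, 62, 53, 55, 60, 61, 1, 1]
190 [0.9, 60.3, 59.4, 59.7, 61.6, 61.4, 60.8, 61.7, 61.5, 62.2, 61.6, 62.0, 62.1, 61.8, 61.7]
230 [1.4, 60.5, 59.4, 58.8, 61.3, 62.5, 61.7, 62.0, 62.2, 61.4, 61.7, 60.9, 62.2, 61.0, 61.2]
300 [2.0, 59.9, 60.0, 57.2, 61.2, 61.4, 62.0, 61.6, 61.4, 61.5, 60.9, 62.3, 61.5, 61.8, 62.1]
340 [2.5, 60.2, 59.0, 58.5, 62.1, 61.7, 62.0, 61.8, 62.0, 61.6, 61.3, 60.9, 61.0, 61.3, 62.2]
[-0.0002 -0.0001  0.0617]
```

View pics/c11.png

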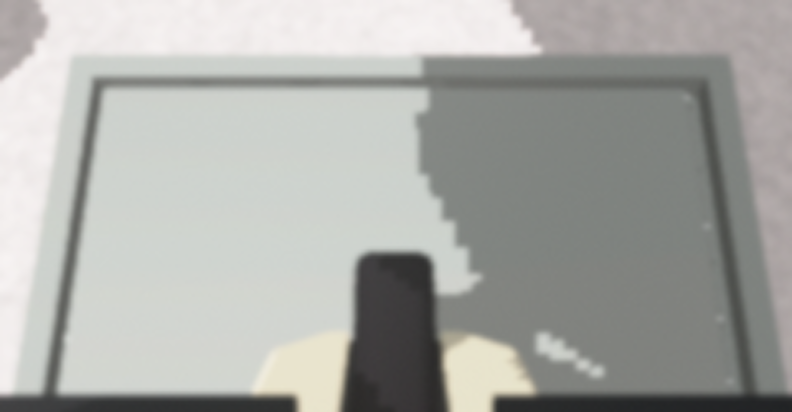

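The wrist view shows an even gap all round, and the lid top is 2 mm above the rim top and level. The lid is home. Releasing and backing out along the tool axis.

```bash
python3 -m inch '[{"rx":0,"ry":0,"rz":0,"x":0,"y":0,"z":0,"jaw":2.5},{"rx":0,"ry":0,"rz":0,"x":0,"y":0,"z":0,"jaw":3.5},{"rx":0,"ry":0,"rz":0,"x":0,"y":0,"z":0,"jaw":3.5},{"rx":0,"ry":0,"rz":0,"x":0,"y":0,"z":0,"jaw":3.5},{"rx":0,"ry":0,"rz":0,"x":0,"y":0,"z":-1,"jaw":3.5},{"rx":0,"ry":0,"rz":0,"x":0,"y":0,"z":-3,"jaw":3.5},{"rx":0,"ry":0,"rz":0,"x":0,"y":0,"z":-5,"jaw":3.5},{"rx":0,"ry":0,"rz":0,"x":1.5,"y":0,"z":-7,"jaw":3.5},{"rx":0,"ry":0,"rz":0,"x":4,"y":0,"z":-10,"jaw":3.5},{"rx":0,"ry":0,"rz":0,"x":7,"y":0,"z":-13,"jaw":3.5},{"rx":0,"ry":0,"rz":0,"x":7,"y":0,"z":-13,"jaw":3.5},{"rx":0,"ry":0,"rz":0,"x":7,"y":0,"z":-13,"jaw":3.5}]'; python3 st.py;python3 snap.py wrist11 scene11 side11
```

```text
time: 20.0
ee_pos: [0.531, 0.2692, 0.2206]
orientation: [[-0.774, 0.007, -0.634], [0.005, 1.0, 0.005], [0.634, 0.001, -0.774]]
force: [0.2, 0.8, -0.7]
width: 0.0351
{'time': 20.0, 'joint_positions': [-0.0513, 1.023, -0.8858, 1.0388, 0.2445, 1.8472, 0.7444], 'ee_pos': [0.531, 0.2692, 0.2206], 'orientation': [[-0.7736, 0.0065, -0.6336], [0.0046, 1.0, 0.0047], [0.6336, 0.0007, -0.7736]], 'force': [0.2446, 0.8143, -0.7232], 'moment': [0.0918, -0.7842, 0.0019], 'width': 0.0351}
```

View pics/wrist11.png

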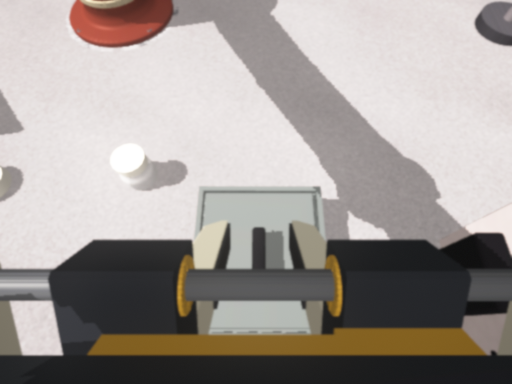

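View pics/side11.png

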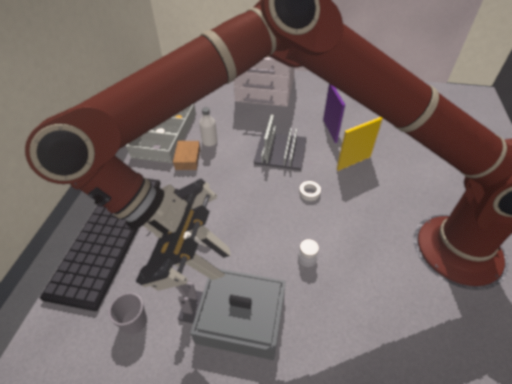

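The lid sits in the box and is let go. The clamp still stands upright at side (185,290). Next I'll put the tool vertical with closed fingers, out beyond the clamp arm, and measure the arm again.

```bash
python3 - <<'E'
from rel import *
from h import *
V=np.stack([[-1,0,0],[0,1,0],[0,0,-1]],1).astype(float);q=np.array(D[-1][0])
for p in((.6,.268,.26),(.68,.268,.25),(.67,.268,.13),(.57,.268,.084)):
    r=ik(np.array(p),V,q,6);print(p,rel(p,V),r[0].round(2),np.round(r[1],3))
C=np.array([.502,.269]);y=np.radians(-.5);d=np.array([np.cos(y),np.sin(y)]);n=np.array([-d[1],d[0]])
for nm in("scene11","side11"):
    W=cloud(load(nm)).reshape(-1,3);b=np.stack([(W[:,:2]-C)@d,(W[:,:2]-C)@n,W[:,2]-.006],1)*1000
    m=(abs(b[:,0])<70)&(abs(b[:,1])<60)&(b[:,2]>30)&(b[:,2]<70);print(nm,"lid top z(54)",np.median(b[m][:,2]).round(1))
    m=(abs(b[:,0])<70)&(abs(b[:,1])<60)&(abs(b[:,2]-54)<5);print(np.linalg.lstsq(np.c_[b[m][:,:2],np.ones(m.sum())],b[m][:,2],rcond=None)[0].round(4))
    m=(b[:,0]>100)&(b[:,0]<165)&(abs(b[:,1])<25)&(b[:,2]>78)&(b[:,2]<150);p=b[m]
    print(" clamp",[(z,p[abs(p[:,2]-z)<6].mean(0).round(1).tolist()) for z in(85,105,125,135) if (abs(p[:,2]-z)<6).any()])
W=cloud(load("scene0")).reshape(-1,3);m=(W[:,2]>.03)&(W[:,2]<.09)&(abs(W[:,0]-.7)<.06)&(abs(W[:,1]-.3)<.1);print("cup",np.percentile(W[m],[2,50,98],axis=0).round(3).tolist())
E
```

```text
(0.6, 0.268, 0.26) ([-2.67, 0.02, -7.7], [-0.0, -39.6, -0.4]) [ 0.01  0.74 -0.93  1.35  0.59  1.34  0.65] [0. 0.]
(0.68, 0.268, 0.25) ([-9.48, 0.07, -12.03], [-0.0, -39.6, -0.4]) [-0.04  0.86 -0.9   1.1   0.64  1.44  0.75] [0. 0.]
(0.67, 0.268, 0.13) ([-16.36, 0.1, -2.14], [-0.0, -39.6, -0.4]) [-0.01  0.96 -0.89  1.29  0.74  1.23  0.65] [0. 0.]
(0.57, 0.268, 0.084) ([-11.58, 0.05, 7.77], [-0.0, -39.6, -0.4]) [ 0.    0.9  -0.88  1.63  0.79  1.01  0.43] [0. 0.]
scene11 lid top z(54) 54.9
[ 5.00000e-04 -9.00000e-04  5.47844e+01]
 clamp [(85, [122.2, -3.9, 85.6]), (105, [126.8, -4.7, 105.4]), (125, [128.6, -4.0, 125.9]), (135, [128.8, 0.2, 132.8])]
side11 lid top z(54) 54.2
[-1.30000e-03 -1.60000e-03  5.41747e+01]
 clamp [(85, [113.8, 2.2, 84.9]), (105, [119.0, 7.6, 104.0])]
cup [[0.7, 0.291, 0.031], [0.728, 0.333, 0.054], [0.759, 0.357, 0.072]]
```

The lid top reads 54.2–54.8 mm above the floor (nominal 54) and is level to within 0.002, so it is home. Moving to stand-off beyond the clamp.

```bash
python3 -m inch '[{"rx":0,"ry":-6,"rz":0,"x":-0.3,"y":0,"z":-3.5,"jaw":1},{"rx":0,"ry":-14,"rz":0,"x":-2,"y":0,"z":-7,"jaw":0},{"rx":0,"ry":-22,"rz":-0.2,"x":-4,"y":0,"z":-10,"jaw":0},{"rx":0,"ry":-30,"rz":-0.4,"x":-7,"y":0,"z":-12,"jaw":0},{"rx":0,"ry":-38,"rz":-0.4,"x":-9.5,"y":0.05,"z":-12,"jaw":0},{"rx":0,"ry":-39.6,"rz":-0.4,"x":-9.5,"y":0.05,"z":-12,"jaw":0},{"rx":0,"ry":-39.6,"rz":-0.4,"x":-9.5,"y":0.05,"z":-12,"jaw":0},{"rx":0,"ry":-39.6,"rz":-0.4,"x":-9.5,"y":0.05,"z":-12,"jaw":0}]'; python3 st.py
```

```text
time: 20.95
ee_pos: [0.68, 0.2679, 0.2504]
orientation: [[-1.0, 0.0, -0.0], [0.0, 1.0, 0.001], [0.0, 0.001, -1.0]]
force: [0.4, -0.6, 0.7]
width: 0.0001
{'time': 20.95, 'joint_positions': [-0.0644, 0.85, -0.8266, 1.0844, 0.5917, 1.4286, 0.7895], 'ee_pos': [0.68, 0.2679, 0.2504], 'orientation': [[-1.0, 0.0003, -0.0002], [0.0003, 1.0, 0.0007], [0.0002, 0.0007, -1.0]], 'force': [0.4437, -0.5885, 0.7347], 'moment': [0.0339, -0.1254, -0.0267], 'width': 0.0001}
```

```bash
python3 -m inch '[{"rx":0,"ry":0,"rz":0,"x":0.5,"y":0,"z":4.5,"jaw":0},{"rx":0,"ry":0,"rz":0,"x":1,"y":0,"z":8.5,"jaw":0},{"rx":0,"ry":0,"rz":0,"x":1.5,"y":0,"z":11.5,"jaw":0},{"rx":0,"ry":0,"rz":0,"x":2.3,"y":0,"z":11.7,"jaw":0},{"rx":0,"ry":0,"rz":0,"x":3.1,"y":0,"z":11.7,"jaw":0},{"rx":0,"ry":0,"rz":0,"x":3.9,"y":0,"z":11.7,"jaw":0},{"rx":0,"ry":0,"rz":0,"x":4.7,"y":0,"z":11.6,"jaw":0},{"rx":0,"ry":0,"rz":0,"x":5.4,"y":0,"z":11.6,"jaw":0},{"rx":0,"ry":0,"rz":0,"x":6,"y":0,"z":11.6,"jaw":0},{"rx":0,"ry":0,"rz":0,"x":7,"y":0,"z":11.8,"jaw":0},{"rx":0,"ry":0,"rz":0,"x":8,"y":0,"z":12.2,"jaw":0},{"rx":0,"ry":0,"rz":0,"x":8,"y":0,"z":12.2,"jaw":0}]'; python3 st.py; python3 snap.py side12 scene12; python3 - <<'E'
from h import *
a=load("side12")["img"][240:360,130:290];b=load("scene12")["img"][90:190,270:403]
im=np.hstack([cv2.resize(x,(400,300),interpolation=cv2.INTER_CUBIC) for x in(a,b)]);cv2.imwrite("pics/c12.png",im[...,::-1])
E
```

```text
time: 22.15
ee_pos: [0.5985, 0.2689, 0.1296]
orientation: [[-1.0, -0.002, 0.001], [-0.002, 1.0, 0.001], [-0.001, 0.001, -1.0]]
force: [-0.2, -0.1, 0.2]
width: 0.0008
{'time': 22.15, 'joint_positions': [-0.0342, 0.8448, -0.8018, 1.5003, 0.6552, 1.0779, 0.5894], 'ee_pos': [0.5985, 0.2689, 0.1296], 'orientation': [[-1.0, -0.0021, 0.0005], [-0.0021, 1.0, 0.0012], [-0.0005, 0.0012, -1.0]], 'force': [-0.2147, -0.0875, 0.2103], 'moment': [0.064, -0.1467, -0.0306], 'width': 0.0008}
```

View pics/c12.png

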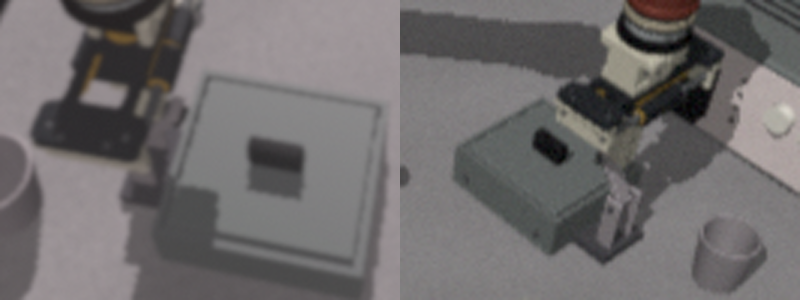

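The clamp arm has swung toward the box ahead of the fingers. Continuing the arc down onto the lid.

```bash
python3 -m inch '[{"rx":0,"ry":0,"rz":0,"x":0.9,"y":0,"z":0.6,"jaw":0},{"rx":0,"ry":0,"rz":0,"x":1.7,"y":0,"z":1.4,"jaw":0},{"rx":0,"ry":0,"rz":0,"x":2.3,"y":0,"z":2.3,"jaw":0},{"rx":0,"ry":0,"rz":0,"x":2.7,"y":0,"z":3.3,"jaw":0},{"rx":0,"ry":0,"rz":0,"x":2.9,"y":0,"z":4,"jaw":0},{"rx":0,"ry":0,"rz":0,"x":3,"y":0,"z":4.4,"jaw":0},{"rx":0,"ry":0,"rz":0,"x":3,"y":0,"z":4.6,"jaw":0},{"rx":0,"ry":0,"rz":0,"x":3,"y":0,"z":4.7,"jaw":0},{"rx":0,"ry":0,"rz":0,"x":3,"y":0,"z":4.7,"jaw":0}]'; python3 st.py
```

```text
time: 23.15
ee_pos: [0.5703, 0.2685, 0.0842]
orientation: [[-1.0, 0.0, 0.002], [0.0, 1.0, 0.0], [-0.002, 0.0, -1.0]]
force: [-2.2, -3.0, 12.8]
width: 0.0002
{'time': 23.15, 'joint_positions': [-0.0499, 0.8614, -0.7696, 1.6191, 0.7043, 0.9559, 0.5031], 'ee_pos': [0.5703, 0.2685, 0.0842], 'orientation': [[-1.0, 0.0004, 0.0023], [0.0004, 1.0, 0.0003], [-0.0023, 0.0003, -1.0]], 'force': [-2.1725, -2.9864, 12.77], 'moment': [-0.5999, 0.4093, -0.0102], 'width': 0.0002}
```

The tip is stopped at z = 0.076 with 12.8 N, which is the clamp-down height. Backing off straight up and checking.

```bash
python3 -m inch '[{"rx":0,"ry":0,"rz":0,"x":0,"y":0,"z":0.2,"jaw":0},{"rx":0,"ry":0,"rz":0,"x":0,"y":0,"z":0.2,"jaw":0},{"rx":0,"ry":0,"rz":0,"x":0,"y":0,"z":-1,"jaw":0},{"rx":0,"ry":0,"rz":0,"x":0,"y":0,"z":-4,"jaw":0},{"rx":0,"ry":0,"rz":0,"x":0,"y":0,"z":-9,"jaw":0},{"rx":0,"ry":0,"rz":0,"x":3,"y":-4,"z":-14,"jaw":0},{"rx":0,"ry":0,"rz":0,"x":6,"y":-8,"z":-18,"jaw":0},{"rx":0,"ry":0,"rz":0,"x":8,"y":-12,"z":-18,"jaw":0},{"rx":0,"ry":0,"rz":0,"x":8,"y":-16,"z":-18,"jaw":0},{"rx":0,"ry":0,"rz":0,"x":8,"y":-16,"z":-18,"jaw":0},{"rx":0,"ry":0,"rz":0,"x":8,"y":-16,"z":-18,"jaw":0}]'; python3 st.py; python3 snap.py side13 scene13; python3 - <<'E'
from h import *
a=load("side13")["img"][240:360,130:290];b=load("scene13")["img"][100:200,270:403]
im=np.hstack([cv2.resize(x,(400,300),interpolation=cv2.INTER_CUBIC) for x in(a,b)]);cv2.imwrite("pics/c13.png",im[...,::-1])
C=np.array([.502,.269]);y=np.radians(-.5);d=np.array([np.cos(y),np.sin(y)]);n=np.array([-d[1],d[0]])
for nm in("scene13","side13"):
    W=cloud(load(nm)).reshape(-1,3);b=np.stack([(W[:,:2]-C)@d,(W[:,:2]-C)@n,W[:,2]-.006],1)*1000
    m=(abs(b[:,0])<70)&(abs(b[:,1])<60)&(abs(b[:,2]-54)<5);print(nm,"lid",np.linalg.lstsq(np.c_[b[m][:,:2],np.ones(m.sum())],b[m][:,2],rcond=None)[0].round(4),"x",np.percentile(b[m][:,0],[1,99]).round(1))
    m=(b[:,0]>42)&(b[:,0]<112)&(abs(b[:,1])<9)&(b[:,2]>63);p=b[m];print(" arm top",[(x,np.median(p[abs(p[:,0]-x)<6][:,2]).round(1)) for x in(50,60,75,90,105)],p[:,2].max().round(1))
    m=(b[:,0]>30)&(b[:,0]<170)&(abs(b[:,1])<30)&(b[:,2]>90)&(b[:,2]<150);print(" pts above 90:",m.sum())
E
```

```text
time: 24.25
ee_pos: [0.49, 0.1056, 0.2614]
orientation: [[-1.0, 0.005, 0.001], [0.005, 1.0, 0.0], [-0.001, 0.0, -1.0]]
force: [0.5, -0.1, -0.7]
width: 0.0002
{'time': 24.25, 'joint_positions': [0.394, 0.4981, -0.9816, 1.7758, 0.4584, 1.116, 0.8262], 'ee_pos': [0.49, 0.1056, 0.2614], 'orientation': [[-1.0, 0.005, 0.0008], [0.005, 1.0, 0.0], [-0.0008, 0.0, -1.0]], 'force': [0.4634, -0.0907, -0.7404], 'moment': [0.1165, -0.1214, 0.0169], 'width': 0.0002}
scene13 lid [-1.5000e-03  2.6000e-03  5.4877e+01] x [-68.7  68.2]
 arm top [(50, np.float64(70.5)), (60, np.float64(71.3)), (75, np.float64(70.2)), (90, np.float64(71.4)), (105, np.float64(71.1))] 75.9
 pts above 90: 0
side13 lid [-1.60000e-03 -1.90000e-03  5.41738e+01] x [-68.8  68.3]
 arm top [(50, np.float64(70.7)), (60, np.float64(71.0)), (75, np.float64(69.7)), (90, np.float64(69.9)), (105, np.float64(69.6))] 76.4
 pts above 90: 0
```

View pics/c13.png

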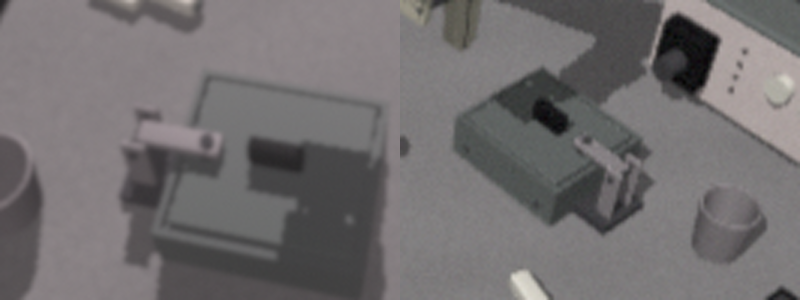

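View pics/scene13.png

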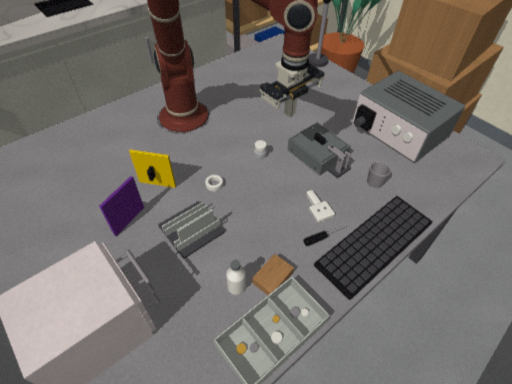

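The arm's top face reads 70–71 mm along its length (nominal 70), the lid is level and home, the bystanders are in place and the robot is clear. Handing in.

```bash
python3 -c "
from plant import finish_job
print(finish_job())"
```

```text
the job is handed in; nothing more can be done
None
```

The job is done and handed in at about 24 s of the 72 s allowed; the hand-in gives no verdict. The round coil is in the box, the lid is on and the clamp is down.

- **Coil:** I gripped it by the handle, set it on the box floor until the wrist load was gone, then let go. A picture before lidding showed it flat and along the box. Reckoned from where the gripper let go, it is within a few millimetres of centre.
- **Lid:** I lifted it by its rib out of the rack, turned it handle up and lowered it inside the rim. Its top reads 54.2–54.9 mm above the floor (should be 54), level within 0.003 rad. Before I let go, the wrist picture showed an even gap on the three sides it could see.
- **Clamp:** I swung it down with closed fingers until it bore 12.8 N at the tip. Its top face reads about 70–71 mm (should be 70), roughly 0.02 rad from level against the 0.06 limit.
- **Bystanders and robot:** The last scene picture shows the bystanders where they started, judged by eye only, and the gripper well clear.

**Disagreements:** The cameras differed by 2–5 mm on the box position, so I relied on the close wrist view. The arm also settled up to 5 mm from its first reading a few times; I corrected that with small moves.

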